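Clamp a shelf-post offcut upright in the drill vise

TASK

Clear the scrap of aluminium angle off the bed of the vise, stand the longer of the two shelf-post pieces upright on the bed in the V-groove of the fixed jaw, and turn the vise's T-handle clockwise (seen from the handle end) until the moving jaw holds the post tight. Leave the short post piece, the two vials and the carton standing where they are.

Things in the scene. Friction and masses are not known exactly. Their poses are not given: they have to be found in the camera images.
- vise: Grey drill vise on a plywood board, fixed. Origin: on the worktop under the jaws, z up, +x along the screw from the handle to the fixed jaw. Board 18 mm thick, x -74..94, y +-62 mm. Flat bed 44 mm above the worktop, y +-35 mm, open at both sides. Fixed jaw x 45..80, y +-35 mm; nut block x -66..-44, y +-27 mm; tops 78 mm above the worktop.
- v_seat (a point): Point on the bed (44 mm above the worktop) where the long post's axis stands when it sits in the V-groove: vise x = 33 mm, y = 0, i.e. 12 mm before the fixed jaw's face. Axes as the vise. The groove is vertical, 90 degrees, 12 mm wide at the face, 6 mm deep, in the middle of the jaw.
- vise_jaw: Moving jaw, slides along vise x, only by the screw: 14 mm per turn of the handle. 70 mm wide (y), 36 mm thick, top 78 mm above the worktop. Axes as the vise; origin = vise origin shifted by the travel d along vise x. Opening between the jaw faces = 45 mm - d; clamping face at vise x = d. It meets the seated long post at d = about 20 mm.
- vise_handle (a joint): Angle of the T-handle, rad; grows as the vise closes (positive about vise +x: clockwise seen from the handle end, the bar's upper half moving to vise -y). At 0 and multiples of pi the bar is vertical. It stays where it is left; turning it takes 3 N at the bar's end.
- hub (a point): Centre of the T-handle, on the screw axis, 62 mm above the worktop, at vise x = -120 mm + d; moves with the jaw. Hub 20 mm diameter, 26 mm long along the screw. The straight bar through it is 8.4 mm thick, with a 14 mm ball at each end, ball centres 44 mm from the hub centre; it turns in the plane across the screw.
- bar_end (a point): Centre of one of the two balls on the handle bar, 44 mm from the hub.
- post_long: The longer post piece: chromed steel tube with ring grooves and a black plug in its upper end, 25.4 mm diameter, 95 mm high, standing on the worktop. Origin: centre of its underside; z along the tube, up.
- post_short: The short post piece, same tube, 25.4 mm diameter, 45 mm high, standing. Origin: centre of its underside. A bystander.
- vial_a: Standing screw-cap vial, 36 mm diameter, 63 mm high. Origin: centre of its underside. A bystander.
- vial_b: Standing screw-cap vial, 31 mm diameter, 66 mm high. Origin: centre of its underside. A bystander.
- carton: Small folding carton, 56 x 34 x 70 mm high (its x, y, z), standing beside the vise handle. Origin: centre of its underside. A bystander.
- offcut: Scrap of aluminium angle lying on the vise bed between the jaws: one leg flat, one leg upright, legs 20 mm wide and 3 mm thick, 24 mm long (its y). Origin: centre of the underside of the flat leg.

How it is judged:
By the outcome, as a careful person would: the job done as asked, in the order asked, and still so for the second after the job is handed in, with the robot touching nothing.
It also fails if it takes over 69 s, if anything falls off the work surface, if the arm or the gripper's body presses on something with over 40 N, if the wrist force passes 120 N, or if a joint passes its speed limit or range.

ROBOT

A 7-joint arm with a two-finger parallel gripper is mounted at the origin on a cart in front of the work surface, level with it; the furniture and walls round the work are solid. World frame = base frame: x ahead of the robot, y to its left, z up, the work surface at z = 0. Lengths are in m, angles in rad, forces in N, time in s.
With the tool pointing down it reaches from about 0.425 to 0.875 m from the base axis. Payload 4.7 kg.
Tool frame: the origin (TCP) lies between the finger pads; the fingertips stand 19 mm ahead of it and the grasp point (between the pads) is the TCP (ctrl.tip_extent is the distance from the TCP to the fingertips, in m); z points along the fingers, y is the line along which they close (so a half turn about z gives the same grasp; the last joint's range is limited). The gripper opens to 87 mm and grips with 3 to 60 N. Pads are 19 mm wide; open, the fingers measure 117 mm over their backs; the gripper's body (75 mm by 190 mm) begins 51 mm behind the grasp point.
Start: joints at [1.347, 0.321, -0.07, 1.45, 0.023, 1.371, -0.057], TCP at [0.153, -0.632, 0.242] pointing down, gripper open.
Joint ranges: [-2.86, 2.86], [-0.3, 2.09], [-1.38, 1.24], [0.06, 2.45], [-1.56, 4.7], [0.09, 2.05], [-2.69, 2.69]. Speed limits (rad/s): [2.57, 2.57, 3.14, 3.14, 3.14, 3.14, 3.14].

INTERFACE

Orientations are given as a rotation vector (axis times angle).
In Python, from bench import ctrl gives the robot as it stands.
- The arm moves only by the shell command python3 -m crank 'ROWS' [OPENING] [FORCE]. ROWS is JSON, a list of rows, each an object of numbers: "tx", "ty", "tz": the shift along the tool's x, y, z in mm; "turn": the turn about the tool's z in units of 5 degrees (1.0 is 5 degrees). In form: [{"tx": .., "ty": .., "tz": .., "turn": ..}, ...]. A call has 1 to 5 rows; each row is the pose to reach, as a shift and turn from the pose commanded when the call began, along the tool's axes at that moment; what a row does not reach only later rows make up. A row lasts 1/8 s, in which the tool goes at most 62.5 mm and 10.7 degrees, less where a joint would pass 70% of its speed; a pose out of reach is approached as far as the arm can. A call with a gripper value outside its range is refused whole. OPENING is the finger opening in mm, from 0 to 87, set as the call begins (- or left out, the last holds). The fingers move at their own pace and stop on an object; FORCE is the grip in N (left out, the last holds). Time passes only in rows, so rows that repeat a pose let the fingers close. It gives the time, the measured TCP pose, the force, the opening and the grip force at its end, in the units of the state.
- ctrl.get_state(): the state, without advancing time (a new reading comes with each control period).
- ctrl.get_image(name): name is "scene" or "top" or "wrist"; returns (picture, depth): 400x640x3 uint8, red, green, blue; 400x640 float32, m along the optical axis (not along the pixel's ray), 0 where there is no reading.
- ctrl.camera_model(name): a dict with "intrinsics" (3x3 intrinsics, pixels), "origin" and "orientation" of the camera in the world. Camera axes: x right, y down, z forward; pixel columns grow to the right and rows downward; lengths in m; the calibration is good to about 2 mm. A picture is of the moment at which its call begins: read the wrist's pose just before it. camera_model takes no time and is no camera call; for the wrist camera it gives the pose at the moment of the call.
- ctrl.close_job(): hands the job in; it is judged then, once.
Trained networks look in the newest picture that a camera, given by its name, has taken for a name from the list of things; names that differ only in an ending like _2 or _b are one class to them, and where a whole thing is asked for, a point or a joint stands for the part that bears it (a point fixed in the world has none). Each returns a list of dicts, best first, with "confidence" (0 to 1); they miss things now and then, are a little off and sometimes report something else, mostly with a low value. They report only what shows in the picture. A call takes as long as a camera call.
- ctrl.recognise(camera, query): "xyz" ([x, y, z] in m, in world coordinates, good to about 4 mm: the middle of the surface that is visible of it).
- ctrl.mark_of(camera, query): "xyz" ([x, y, z] in m, in world coordinates, good to about 4 mm: a listed point, or the origin of a listed thing).
The state is a dict: "time": time; "joint_positions": joint angles; "qd": joint speeds; "joint_torque": joint torques, N m; "position": TCP position; "tool_rot": TCP orientation; "ft_force": force on the tool from outside, world axes, zero at the start; "torque": the same for the moment, N m; "grip_width": opening from 0.0 (shut) to 1.0 (fully open); "grip_force": force on a finger pad.
Only numpy, scipy, OpenCV 4.12 (cv2) and the standard library are available. Lean on these libraries where they do the work, as an engineer would, in place of code of your own. Each camera call takes 0.05 s, during which the arm holds its last target. There are 200 camera calls.

## Working session

There is one attempt and no reset: what is moved stays moved. The work goes in short steps, Python scripts to look and compute and a shell command to move; the robot and the scene stay as the last step left them, time stands still between calls to the robot, and variables do not carry over. Pictures are saved under pics/ and viewed, at most 13 in all, crops included, and the job is handed in when it is done.

```bash
ls; mkdir -p pics
python3 - <<'E'
from bench import ctrl
import cv2,numpy as np
s=ctrl.get_state();print({k:np.round(v,3) for k,v in s.items()},ctrl.tip_extent)
for c in("scene","top"):
    p,d=ctrl.get_image(c);cv2.imwrite(f"pics/{c}0.png",p[:,:,::-1]);np.save(f"pics/{c}0.npy",d)
    m=ctrl.camera_model(c);print(c,m)
    for q in("vise","v_seat","vise_jaw","hub","bar_end","post_long","post_short","vial_a","vial_b","carton","offcut"):
        print(q,[(np.round(r["xyz"],3),round(r["confidence"],2)) for r in ctrl.mark_of(c,q)[:3]])
print(ctrl.get_state()["time"])
E
```

```text
pics
{'time': np.float64(0.0), 'joint_positions': array([ 1.347,  0.322, -0.07 ,  1.452,  0.023,  1.371, -0.057]), 'qd': array([-0.001, -0.   , -0.   , -0.   , -0.002, -0.001, -0.001]), 'joint_torque': array([-0.0000e+00, -4.9129e+01, -4.0400e-01, -3.1253e+01, -6.4000e-02,
        4.4000e-02,  0.0000e+00]), 'position': array([ 0.153, -0.631,  0.24 ]), 'tool_rot': array([-3.118e+00, -3.720e-01,  1.000e-03]), 'ft_force': array([0.374, 0.255, 0.132]), 'torque': array([ 0.   ,  0.013, -0.019]), 'grip_force': np.float64(0.0), 'grip_width': np.float64(1.002)} 0.019
scene {'intrinsics': array([[414.6298028 ,   0.        , 327.54155529],
       [  0.        , 414.6298028 , 203.71855142],
       [  0.        ,   0.        ,   1.        ]]), 'origin': array([-0.01135612, -0.35914304,  0.52364854]), 'orientation': array([-1.9212626 ,  1.07096677, -0.61567005])}
vise [(array([ 0.569, -0.03 , -0.002]), 0.75)]
v_seat [(array([0.563, 0.006, 0.042]), 0.93)]
vise_jaw [(array([ 0.567, -0.033, -0.001]), 0.82), (array([0.564, 0.002, 0.042]), 0.2)]
hub [(array([ 0.567, -0.153,  0.066]), 0.85)]
bar_end [(
[... 706 characters left out ...]
.001]), 0.78)]
v_seat [(array([ 0.563, -0.   ,  0.045]), 0.71), (array([0.509, 0.152, 0.   ]), 0.59)]
vise_jaw [(array([ 0.563, -0.033,  0.   ]), 0.84)]
hub [(array([ 0.569, -0.151,  0.063]), 0.47)]
bar_end [(array([ 0.573, -0.152,  0.11 ]), 0.62), (array([ 0.562, -0.034,  0.003]), 0.23)]
post_long [(array([0.521, 0.246, 0.003]), 0.56)]
post_short [(array([0.448, 0.247, 0.001]), 0.63)]
vial_a [(array([ 0.509,  0.148, -0.001]), 0.6), (array([0.43 , 0.169, 0.001]), 0.52)]
vial_b [(array([ 0.509,  0.148, -0.001]), 0.6), (array([0.43 , 0.169, 0.001]), 0.52)]
carton [(array([ 0.704, -0.123,  0.003]), 0.68), (array([0.523, 0.247, 0.003]), 0.21)]
offcut [(array([ 0.562, -0.006,  0.042]), 0.38)]
1.2
```

Run:
```python
import cv2
a=cv2.imread("pics/scene0.png");b=cv2.imread("pics/top0.png")
cv2.imwrite("pics/a1.png",cv2.resize(a,(800,500)))
cv2.imwrite("pics/b1.png",cv2.resize(b[100:300,150:450],(800,533),interpolation=cv2.INTER_CUBIC))
```

```text
(no output)
```

View pics/a1.png

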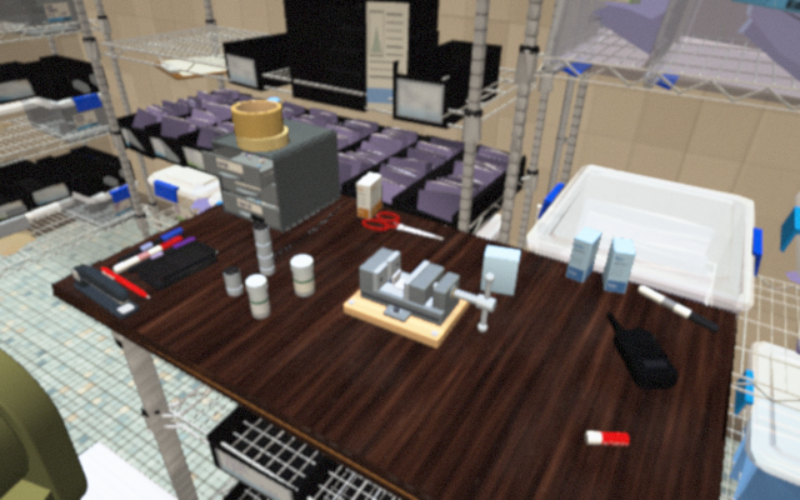

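View pics/b1.png

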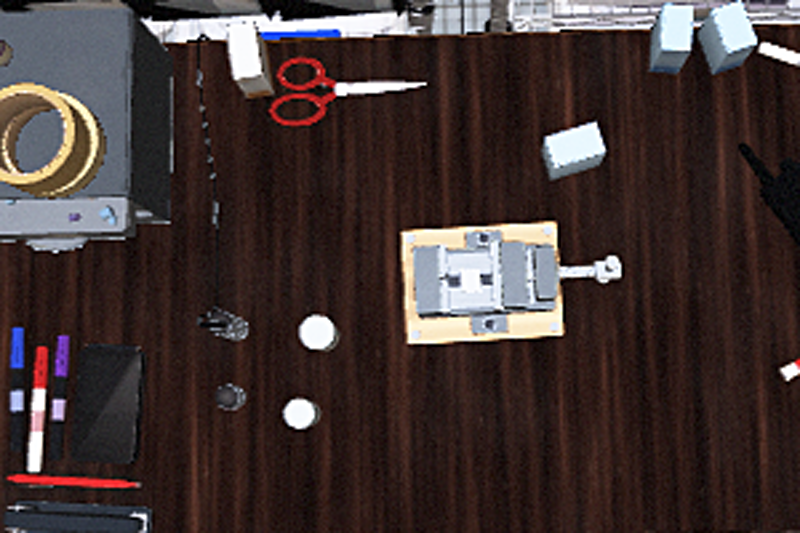

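The scene view shows the vise at about (415,290), its handle to the right with the bar near vertical at (485,300). The long post is at (263,247), the short post at (232,282), the vials at (259,297) and (302,275), and the carton at (501,268). In the top crop the board's corners are (402,231), (556,222), (564,336) and (408,344), with the offcut between the jaws near (470,280).

```bash
cat > h.py <<'E'
from bench import ctrl
import cv2,numpy as np
from scipy.spatial.transform import Rotation as R
def cam(c):
    m=ctrl.camera_model(c);return m["intrinsics"],m["origin"],R.from_rotvec(m["orientation"]).as_matrix()
def atz(m,u,v,z):
    K,o,r=m;d=r@np.linalg.solve(K,[u,v,1.]);return o+d*(z-o[2])/d[2]
def cloud(m,d):
    K,o,r=m;v,u=np.indices(d.shape);p=np.stack([(u-K[0,2])/K[0,0]*d,(v-K[1,2])/K[1,1]*d,d],-1)
    return p@r.T+o
def tool():
    s=ctrl.get_state();return np.array(s["position"]),R.from_rotvec(s["tool_rot"]).as_matrix()
def to(p,yaw=None):
    "shift in tool mm; turn units so that tool x has world yaw (deg)"
    t,r=tool();d=r.T@(np.array(p)-t)*1000
    y=np.degrees(np.arctan2(r[1,0],r[0,0]))
    print("shift",d.round(1),"yaw",y.round(1),"turn",None if yaw is None else round((y-yaw)/5,2))
E
python3 - <<'E'
from h import *
m=cam("top")
P=[atz(m,150+a/2.6667,100+b/2.6667,.018) for a,b in((402,231),(556,222),(564,336),(408,344))]
for p in P:print(p.round(3))
print("c",np.mean(P,0).round(3),[np.degrees(np.arctan2(*(P[i]-P[j])[[1,0]])).round(1) for i,j in((1,0),(2,3),(0,3),(1,2))])
t,r=tool();K,o,rc=cam("wrist");print(K[0],"cam in tool",(r.T@(o-t)).round(3),(r.T@rc).round(2).tolist())
to([.54,-.02,.30],-93)
to([.54,-.02,.30],-3)
E
```

```text
[0.62  0.064 0.018]
[ 0.626 -0.102  0.018]
[ 0.503 -0.106  0.018]
[0.498 0.06  0.018]
c [ 0.562 -0.021  0.018] [np.float64(-88.0), np.float64(-88.3), np.float64(2.1), np.float64(2.1)]
[294.65113007   0.         321.56232398] cam in tool [ 0.072  0.001 -0.143] [[0.0, -0.97, -0.26], [1.0, 0.0, 0.0], [0.0, -0.26, 0.97]]
shift [ 520.1 -503.4  -58.4] yaw 13.6 turn 21.33
shift [ 520.1 -503.4  -58.4] yaw 13.6 turn 3.33
```

```bash
python3 -m crank '[{"tx":55,"ty":-53,"tz":-20,"turn":-2},{"tx":100,"ty":-100,"tz":-40,"turn":-4},{"tx":145,"ty":-140,"tz":-58,"turn":-6},{"tx":190,"ty":-184,"tz":-58,"turn":-8},{"tx":233,"ty":-226,"tz":-58,"turn":-10}]'; python3 -c "
from h import *
to([.55,-.02,.30],92);print(np.round(ctrl.get_state()['joint_positions'],2))"
```

```text
time: 1.82
position: [0.317, -0.3722, 0.3]
tool_rot: [2.663, 1.662, -0.0]
ft_force: [0.4, -0.3, -0.2]
grip_width: 1.001
grip_force: 0.0
shift [ 4.187e+02  5.470e+01 -3.000e-01] yaw 63.9 turn -5.61
[ 1.15 -0.04 -0.33  1.74 -0.01  1.44  0.37]
```

```bash
python3 -m crank '[{"tx":62,"ty":8,"tz":0,"turn":-1},{"tx":123,"ty":16,"tz":0,"turn":-2},{"tx":184,"ty":24,"tz":0,"turn":-3},{"tx":245,"ty":32,"tz":0,"turn":-4},{"tx":306,"ty":40,"tz":0,"turn":-5.6}]'; python3 -c "
from h import *
to([.55,-.05,.30],92);print(np.round(ctrl.get_state()['joint_positions'],2))"
```

```text
time: 2.45
position: [0.4885, -0.1158, 0.2996]
tool_rot: [2.184, 2.256, -0.0]
ft_force: [1.4, -1.0, -0.2]
grip_width: 1.001
grip_force: 0.0
shift [63.7 63.6 -0.4] yaw 91.8 turn -0.03
[ 0.84  0.01 -0.66  1.7   0.    1.44  0.21]
```

```bash
python3 -m crank '[{"tx":32,"ty":-32},{"tx":60,"ty":-64},{"tx":60,"ty":-64}]' | head -2
python3 - <<'E'
from h import *
m=cam("wrist");p,d=ctrl.get_image("wrist");np.save("pics/w1.npy",d);print(tool()[0])
import pickle;pickle.dump(m,open("pics/w1.pkl","wb"))
cv2.imwrite("pics/w1.png",p[:,:,::-1]);cv2.imwrite("pics/w1v.png",cv2.resize(p[:,:,::-1],(800,500)))
for q in("v_seat","offcut","hub","bar_end","vise"):print(q,[(np.round(r["xyz"],3),round(r["confidence"],2)) for r in ctrl.mark_of("wrist",q)[:3]])
C=cloud(m,d);ok=(d>0)
# bed-region points above bed
o=np.array([.562,-.031]);a=np.radians(92);X=np.array([np.cos(a),np.sin(a)]);Y=np.array([-X[1],X[0]])
q=C[...,:2]-o;vx=q@X;vy=q@Y;z=C[...,2]
for lo,hi in((.074,.082),(.04,.048),(.016,.022)):
    k=ok&(z>lo)&(z<hi)&(abs(vx)<.12)&(abs(vy)<.08);print(lo,k.sum(),np.percentile(vx[k],[1,25,50,75,99]).round(3),np.percentile(vy[k],[1,50,99]).round(3),np.median(z[k]).round(4))
E
```

```text
[ 0.49239594 -0.10600771  0.29989712]
v_seat [(array([0.566, 0.004, 0.046]), 0.95), (array([ 0.7  , -0.12 , -0.002]), 0.38)]
offcut [(array([ 0.562, -0.008,  0.043]), 0.87)]
hub [(array([ 0.564, -0.152,  0.06 ]), 0.92), (array([ 0.562, -0.008,  0.045]), 0.62)]
bar_end [(array([ 0.564, -0.005,  0.043]), 0.48)]
vise [(array([ 0.565, -0.03 ,  0.001]), 0.56)]
0.074 4537 [-0.064 -0.027 -0.004  0.06   0.079] [-0.037 -0.003  0.031] 0.0775
0.04 2330 [-0.061  0.006  0.019  0.035  0.05 ] [-0.037  0.001  0.032] 0.0438
0.016 3031 [-0.073 -0.039  0.029  0.059  0.092] [-0.064  0.038  0.058] 0.0177$[0]: bad value
```

View pics/w1v.png

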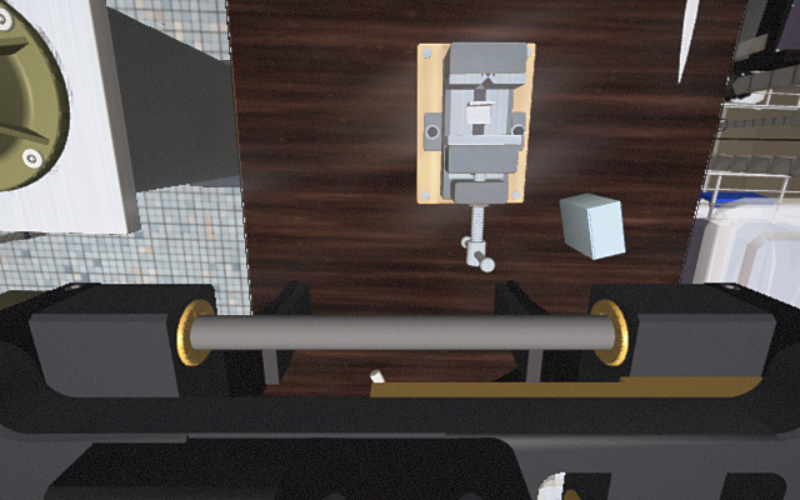

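The wrist view shows the vise: fixed jaw at (488,58), V-notch at (488,78), offcut at (480,113), moving jaw at (482,155). The handle hub is near (478,250), with the upper ball at (487,265) and the lower at (467,242).

Run:
```python
from h import *
import pickle
m=pickle.load(open("pics/w1.pkl","rb"));d=np.load("pics/w1.npy");C=cloud(m,d)
o=np.array([.565,-.0305]);a=np.radians(92);X=np.array([np.cos(a),np.sin(a)]);Y=np.array([-X[1],X[0]])
q=C[...,:2]-o;V=np.dstack([q@X,q@Y,C[...,2]]).reshape(-1,3);V=V[(d>0).ravel()]
k=(V[:,0]>.003)&(V[:,0]<.042)&(abs(V[:,1])<.033)&(V[:,2]>.0455)&(V[:,2]<.075)
print((V[k]*1000).round(0).astype(int)[::3].tolist(),k.sum())
k=(V[:,0]>-.14)&(V[:,0]<-.09)&(abs(V[:,1])<.06)&(V[:,2]>.008)
B=V[k];print((B[np.argsort(B[:,2])]*1000).round(0).astype(int)[::4].tolist())
im=cv2.imread("pics/w1.png")[60:130,340:430];cv2.imwrite("pics/w1c.png",cv2.resize(im,None,fx=7,fy=7,interpolation=cv2.INTER_CUBIC))
```

```text
[[41, -1, 46], [40, 15, 46], [34, 29, 47], [31, 11, 64], [31, 7, 63], [31, 3, 63], [31, 0, 63], [31, -4, 64], [31, -7, 64], [31, -11, 63], [30, 13, 61], [30, 9, 64], [30, 6, 64], [30, 2, 63], [30, -1, 63], [30, -5, 64], [30, -8, 65], [32, -33, 46], [29, 13, 61], [29, 9, 63], [29, 6, 64], [29, 2, 63], [29, -2, 62], [29, -5, 63], [29, -10, 60], [29, 13, 55], [28, 9, 57], [29, 5, 54], [29, 2, 55], [29, -2, 53], [29, -6, 52], [29, -10, 51], [28, 10, 46], [28, 6, 47], [28, 2, 47], [28, -1, 47], [28, -7, 46], [28, -10, 46], [27, 10, 46], [27, 7, 49], [27, 0, 47], [27, -4, 48], [27, -9, 47], [26, 11, 47], [26, 7, 47], [26, 2, 48], [26, -1, 48], [26, -7, 46], [25, 11, 46], [25, 7, 46], [25, 3, 46], [25, 0, 47], [25, -4, 46], [25, -8, 47], [23, 12, 47], [23, 9, 48], [23, 5, 47], [23, 0, 48], [23, -4, 48], [23, -8, 47], [22, 12, 47], [22, 8, 46], [22, 4, 46], [22, 1, 47], [22, -3, 47], [22, -8, 46], [21, 25, 46], [21, 10, 47], [21, 6, 46], [21, 2, 46], [21, -2, 46], [21, -5, 48], [21, -9, 47], [20, 12, 48], [20, 8, 47], [20, 5, 48], [20, 0, 46], [20, -3, 47], [20, -8, 46], [19, 12, 46], [19, 8
[... 7584 characters left out ...]
374], [-91, 14, 374], [-92, 13, 374], [-91, 11, 374], [-91, 22, 374], [-91, 29, 374], [-92, 27, 374], [-91, 14, 374], [-91, 9, 374], [-90, 27, 374], [-90, 22, 374], [-90, 9, 374], [-91, 18, 374], [-91, 18, 374], [-90, 13, 374], [-91, 12, 374], [-91, 15, 374], [-91, 26, 374], [-92, 31, 374], [-90, 15, 374], [-91, 16, 374], [-90, 4, 374], [-92, 13, 374], [-90, 6, 374], [-91, 29, 374], [-92, 17, 374], [-91, 12, 374], [-90, 10, 374], [-91, 6, 374], [-90, 18, 374], [-92, 10, 374], [-91, 28, 374], [-90, 8, 375], [-91, 13, 375], [-90, 23, 375], [-91, 26, 375], [-91, 9, 375], [-91, 6, 375], [-91, 16, 375], [-91, 24, 375], [-91, 5, 375], [-90, 24, 375], [-90, 12, 375], [-91, 11, 375], [-90, 17, 375]]
```

View pics/w1c.png

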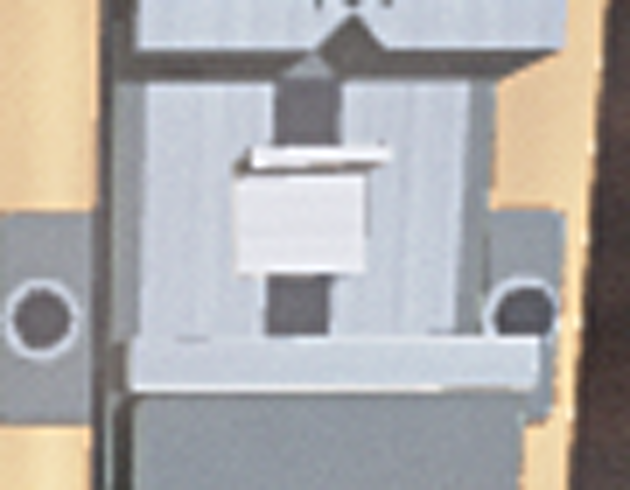

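The crop shows the offcut with its flat leg at (300,225) and its upright leg, nearest the fixed jaw, at (320,157). Its length runs across the screw. By depth the upright leg is at vise x 28–31, top z 64 mm, y -11..13. The bar leans about 4° from vertical.

```bash
cat >> h.py <<'E'
O=np.array([.565,-.0305]);_a=np.radians(92);X=np.array([np.cos(_a),np.sin(_a)]);Y=np.array([-X[1],X[0]])
def V(x,y,z): return np.r_[O+X*x/1e3+Y*y/1e3,z/1e3]
def st():
    s=ctrl.get_state();t,r=tool();q=(t[:2]-O)*1e3;print("t",round(s["time"],2),"vise",[round(float(v),1) for v in(q@X,q@Y,t[2]*1e3)],"F",np.round(s["ft_force"],1),"w",round(float(s["grip_width"])*87,1),"gf",round(float(s["grip_force"]),1))
E
python3 -c "
from h import *
st();to(V(24,1,66),92)"
```

```text
t 2.75 vise [-85.6, 80.9, 299.0] F [ 0.1 -0.4 -0.1] w 87.3 gf 0.0
shift [110.4  79.1 232.9] yaw 91.5 turn -0.1
```

```bash
python3 -m crank '[{"tx":42,"ty":30,"tz":30,"turn":-0.1},{"tx":84,"ty":60,"tz":60,"turn":-0.1},{"tx":110,"ty":79,"tz":110,"turn":-0.1},{"tx":110,"ty":79,"tz":160,"turn":-0.1},{"tx":110,"ty":79,"tz":190,"turn":-0.1}]' 60 ; python3 -c "
from h import *
st();to(V(24,1,65.5),92)"
```

```text
time: 3.38
position: [0.5619, -0.0073, 0.1061]
tool_rot: [-2.181, -2.257, 0.005]
ft_force: [-0.7, 0.0, -0.5]
grip_width: 0.696
grip_force: 0.0
t 3.38 vise [23.3, 2.3, 106.1] F [-0.7  0.  -0.5] w 60.5 gf 0.0
shift [ 0.7  1.5 40.6] yaw 92.0 turn -0.01
```

```bash
python3 -m crank '[{"tx":0.7,"ty":1.5,"tz":25,"turn":0},{"tx":0.7,"ty":1.5,"tz":41,"turn":0},{"tx":0.7,"ty":1.5,"tz":41,"turn":0}]'; python3 -m crank '[{"tx":0,"ty":0,"tz":0,"turn":0},{"tx":0,"ty":0,"tz":0,"turn":0},{"tx":0,"ty":0,"tz":0,"turn":0},{"tx":0,"ty":0,"tz":0,"turn":0}]' 10 20; python3 -c "
from h import *
st()"
```

```text
time: 3.75
position: [0.5641, -0.0058, 0.0671]
tool_rot: [-2.181, -2.259, 0.003]
ft_force: [0.1, 0.1, 0.5]
grip_width: 0.685
grip_force: 0.0
time: 4.25
position: [0.5651, -0.0045, 0.0685]
tool_rot: [2.179, 2.262, 0.0]
ft_force: [-0.1, -0.1, 0.1]
grip_width: 0.323
grip_force: 0.1
t 4.25 vise [26.0, -1.0, 68.5] F [-0.1 -0.1  0.1] w 28.1 gf 0.1
```

```bash
python3 -m crank '[{"tx":0,"ty":0,"tz":0,"turn":0},{"tx":0,"ty":0,"tz":0,"turn":0},{"tx":0,"ty":0,"tz":0,"turn":0}]'; python3 -c "
from h import *
st()"
```

```text
time: 4.62
position: [0.5651, -0.0044, 0.0683]
tool_rot: [2.18, 2.262, 0.0]
ft_force: [-0.6, -0.6, 2.2]
grip_width: 0.263
grip_force: 20.0
t 4.62 vise [26.1, -1.0, 68.3] F [-0.6 -0.6  2.2] w 22.9 gf 20.0
```

```bash
python3 -m crank '[{"tx":0,"ty":0,"tz":-30,"turn":0},{"tx":0,"ty":0,"tz":-60,"turn":0},{"tx":-30,"ty":-20,"tz":-80,"turn":0},{"tx":-70,"ty":-60,"tz":-80,"turn":0},{"tx":-110,"ty":-95,"tz":-80,"turn":0}]'; python3 -c "
from h import *
st();to([.45,-.135,.0245],92)"
```

```text
time: 5.25
position: [0.473, -0.119, 0.1481]
tool_rot: [2.179, 2.263, -0.0]
ft_force: [1.0, -1.1, 0.1]
grip_width: 0.268
grip_force: 20.0
t 5.25 vise [-85.2, 95.0, 148.1] F [ 1.  -1.1  0.1] w 23.3 gf 20.0
shift [-15.1 -23.6 123.6] yaw 92.2 turn 0.03
```

```bash
python3 -m crank '[{"tx":-15,"ty":-23,"tz":50,"turn":0},{"tx":-15,"ty":-23,"tz":90,"turn":0},{"tx":-15,"ty":-23,"tz":112,"turn":0},{"tx":-15,"ty":-23,"tz":121,"turn":0},{"tx":-15,"ty":-23,"tz":121,"turn":0}]'; python3 -c "
from h import *
st()"
```

```text
time: 5.88
position: [0.4517, -0.1335, 0.027]
tool_rot: [-2.179, -2.262, -0.0]
ft_force: [0.5, 0.7, 0.2]
grip_width: 0.264
grip_force: 20.0
t 5.88 vise [-99.0, 116.9, 27.0] F [0.5 0.7 0.2] w 22.9 gf 20.0
```

```bash
python3 -m crank '[{"tx":0,"ty":0,"tz":2.5,"turn":0},{"tx":0,"ty":0,"tz":2.5,"turn":0}]'|sed -n 2,4p; python3 -m crank '[{"tx":0,"ty":0,"tz":2.5,"turn":0},{"tx":0,"ty":0,"tz":2.5,"turn":0},{"tx":0,"ty":0,"tz":0,"turn":0},{"tx":0,"ty":0,"tz":-40,"turn":0},{"tx":0,"ty":0,"tz":-100,"turn":0}]' 50
python3 - <<'E'
from h import *
for c in("top","scene"):
    C=cloud(cam(c),np.load(f"pics/{c}0.npy")).reshape(-1,3)
    k=(C[:,2]>.1)&(C[:,0]>.4)&(C[:,0]<.75)&(C[:,1]>.15)&(C[:,1]<.5)&(C[:,2]<.5)
    P=C[k];k=P[:,0]>.545;print(c,np.percentile(P[k],[1,5,50,95],axis=0).round(3).tolist())
    k=(C[:,2]>.06)&(C[:,2]<.13)&(abs(C[:,0]-.52)<.035)&(abs(C[:,1]-.247)<.035);P=C[k]
    print("post",k.sum(),np.median(P,0).round(4),P.min(0).round(3),P.max(0).round(3))
st();to([.50,.16,.25],92)
E
```

```text
position: [0.4522, -0.134, 0.0253]
tool_rot: [2.179, 2.261, 0.0]
ft_force: [0.2, 1.0, -0.5]
time: 6.75
position: [0.4503, -0.1332, 0.1246]
tool_rot: [-2.177, -2.26, 0.001]
ft_force: [0.2, -1.0, 0.6]
grip_width: 0.564
grip_force: 0.0
top [[0.6, 0.321, 0.105], [0.606, 0.322, 0.108], [0.669, 0.395, 0.157], [0.737, 0.48, 0.229]]
post 100 [0.5178 0.2446 0.0937] [0.508 0.234 0.061] [0.533 0.267 0.113]
scene [[0.602, 0.318, 0.104], [0.606, 0.32, 0.109], [0.658, 0.365, 0.155], [0.728, 0.478, 0.226]]
post 258 [0.5147 0.2404 0.0864] [0.506 0.232 0.06 ] [0.531 0.267 0.113]
t 6.75 vise [-98.7, 118.3, 124.6] F [ 0.2 -1.   0.6] w 49.0 gf 0.0
shift [ 291.5   60.3 -124.9] yaw 92.1 turn 0.03
```

```bash
python3 -m crank '[{"tx":40,"ty":10,"tz":-45,"turn":0},{"tx":95,"ty":20,"tz":-70,"turn":0},{"tx":155,"ty":30,"tz":-90,"turn":0},{"tx":210,"ty":45,"tz":-100,"turn":0},{"tx":265,"ty":55,"tz":-100,"turn":0}]' 48
python3 - <<'E'
from h import *
m=cam("wrist");p,d=ctrl.get_image("wrist")
for q in("post_long","post_short","offcut"):print(q,[(np.round(r["xyz"],3),round(r["confidence"],2)) for r in ctrl.mark_of("wrist",q)[:3]])
C=cloud(m,d).reshape(-1,3);k=(d.ravel()>0)&(C[:,2]>.085)&(C[:,2]<.105)&(abs(C[:,0]-.52)<.03)&(abs(C[:,1]-.246)<.03);P=C[k];print(k.sum(),P.mean(0),P.min(0),P.max(0))
st();to([.52,.246,.077],92)
cv2.imwrite("pics/w2.png",p[:,:,::-1])
E
```

```text
time: 7.38
position: [0.4978, 0.1349, 0.2262]
tool_rot: [2.179, 2.259, 0.003]
ft_force: [0.4, -0.2, -0.6]
grip_width: 0.549
grip_force: 0.0
post_long [(array([ 0.524,  0.248, -0.001]), 0.83)]
post_short [(array([0.444, 0.253, 0.003]), 0.59)]
offcut [(array([0.567, 0.003, 0.046]), 0.48)]
449 [0.52342747 0.24631538 0.0935188 ] [0.50995895 0.23406527 0.08548992] [0.53454872 0.26736228 0.1041024 ]
t 7.58 vise [167.0, 62.7, 224.6] F [-0.8 -0.9  0.1] w 47.8 gf 0.0
shift [110.8  28.1 147.6] yaw 92.3 turn 0.06
```

View pics/w2.png

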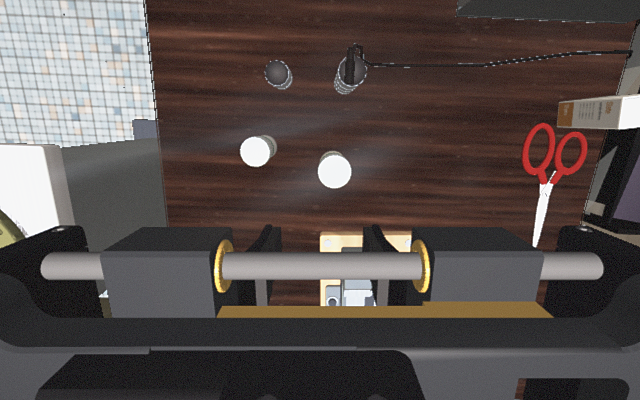

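The long post is at (350,75), with a black cord ending right at it, near (355,52). I need a closer look. The short post is at (278,73) and the vials at (257,150) and (334,170).

Run:
```python
import cv2,numpy as np
a=cv2.imread("pics/w2.png")[25:115,250:430];b=cv2.imread("pics/scene0.png")[160:230,170:300]
a=cv2.resize(a,(720,360),interpolation=2);b=cv2.resize(b,(446,240),interpolation=2)
o=np.zeros((600,720,3),np.uint8);o[:360]=a;o[360:,:446]=b;cv2.imwrite("pics/c2.png",o)
```

```text
(no output)
```

View pics/c2.png

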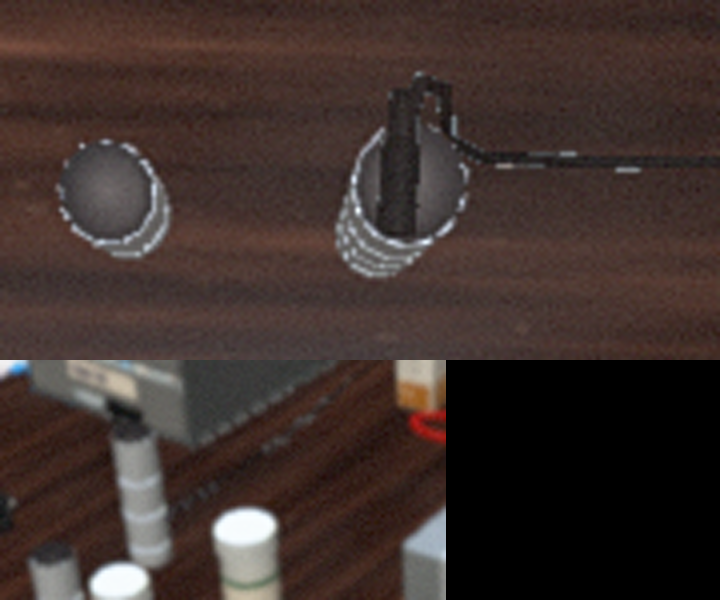

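A black cable connector lies across the top of the long post, with the cord running off to the right. I'll measure its height before gripping.

Run:
```python
from h import *
m=cam("wrist");p,d=ctrl.get_image("wrist");C=cloud(m,d)
for v in range(40,96,3):
    print(v,[(u,*(C[v,u]*1000).astype(int).tolist()) for u in range(336,375,4) if d[v,u]>0 and C[v,u,2]>.02])
for u in range(375,640,20):
    v=np.argmin(p[45:80,u].sum(1).astype(int))+45;print(u,v,(C[v,u]*1000).round(0),p[v,u])
```

```text
40 []
43 [(356, 519, 263, 110), (360, 523, 263, 109)]
46 [(352, 516, 260, 111), (356, 519, 260, 111), (360, 523, 261, 107), (364, 528, 265, 91)]
49 [(352, 516, 258, 112), (356, 519, 258, 113), (364, 530, 265, 81)]
52 [(352, 516, 256, 112), (356, 520, 256, 113), (364, 531, 265, 69)]
55 [(352, 517, 254, 112), (356, 520, 254, 112), (364, 533, 265, 56)]
58 [(348, 515, 255, 93), (352, 517, 251, 113), (356, 520, 251, 112), (360, 525, 255, 95), (364, 529, 256, 91)]
61 [(344, 512, 253, 92), (348, 514, 250, 108), (352, 517, 249, 112), (356, 520, 249, 111), (360, 525, 253, 94), (364, 529, 253, 93), (368, 542, 266, 22)]
64 [(344, 512, 250, 93), (348, 514, 247, 110), (352, 517, 247, 111), (356, 520, 247, 112), (360, 526, 250, 93), (364, 529, 250, 95)]
67 [(344, 512, 247, 95), (348, 514, 245, 110), (352, 517, 245, 112), (356, 521, 245, 112), (360, 526, 248, 95), (364, 529, 248, 93), (368, 533, 249, 92)]
70 [(340, 509, 246, 86), (344, 512, 245, 94), (348, 514, 243, 110), (352, 518, 243, 111), (356, 521, 243, 111), (360, 526, 245, 95), (364, 529, 246, 93), (368, 533, 246, 92)]
73 [(340, 509, 244, 8
[... 674 characters left out ...]
4, 91), (360, 531, 237, 60)]
88 [(340, 513, 237, 27), (344, 516, 235, 47), (348, 519, 234, 60), (352, 523, 234, 64), (356, 529, 236, 46)]
91 [(344, 518, 234, 23), (348, 522, 234, 34), (352, 527, 234, 25)]
94 []
375 64 [553. 267.   6.] [35 33 32]
395 64 [576. 268.   5.] [37 34 34]
415 66 [599. 267.   5.] [32 24 22]
435 65 [621. 269.   5.] [39 35 32]
455 66 [645. 269.   4.] [29 16 22]
475 65 [667. 271.   4.] [39 33 31]
495 64 [690. 273.   4.] [35 38 37]
515 60 [711. 278.   5.] [29 29 28]
535 58 [734. 281.   5.] [35 29 32]
555 57 [756. 283.   5.] [32 32 25]
575 53 [777. 288.   5.] [25 23 23]
595 53 [799. 289.   5.] [29 25 25]
615 53 [823. 290.   4.] [15 20 19]
635 52 [845. 292.   4.] [20 16 10]
```

```bash
python3 -c "
from h import *
st();to([.518,.248,.117],92)"
```

```text
t 7.62 vise [165.2, 62.6, 224.4] F [ 0.  -0.1  1. ] w 47.4 gf 0.0
shift [114.8  25.7 107.3] yaw 92.1 turn 0.03
```

```bash
python3 -m crank '[{"tx":50,"ty":12,"tz":10,"turn":0},{"tx":95,"ty":24,"tz":20,"turn":0},{"tx":114,"ty":26,"tz":50,"turn":0},{"tx":114,"ty":26,"tz":85,"turn":0},{"tx":114,"ty":26,"tz":85,"turn":0}]' 34; python3 -c "
from h import *
st();to([.518,.248,.117],92)"
```

```text
time: 8.25
position: [0.5174, 0.2447, 0.1368]
tool_rot: [-2.182, -2.259, 0.01]
ft_force: [-1.0, -0.5, 0.6]
grip_width: 0.389
grip_force: 0.0
t 8.25 vise [276.7, 38.0, 136.8] F [-1.  -0.5  0.6] w 33.8 gf 0.0
shift [ 3.3  0.8 19.8] yaw 92.0 turn -0.0
```

```bash
python3 -m crank '[{"tx":3,"ty":0.5,"tz":15,"turn":0},{"tx":3,"ty":0.5,"tz":20,"turn":0},{"tx":3,"ty":0.5,"tz":20,"turn":0}]'; python3 -m crank '[{"tx":0,"ty":0,"tz":0,"turn":0},{"tx":0,"ty":0,"tz":0,"turn":0},{"tx":0,"ty":0,"tz":0,"turn":0},{"tx":0,"ty":0,"tz":0,"turn":0},{"tx":0,"ty":0,"tz":0,"turn":0}]' 2 8;  python3 -c "
from h import *
st()"
```

```text
time: 8.62
position: [0.5192, 0.2507, 0.1198]
tool_rot: [2.18, 2.261, 0.0]
ft_force: [-0.1, 0.6, -0.5]
grip_width: 0.387
grip_force: 0.0
time: 9.25
position: [0.519, 0.251, 0.1196]
tool_rot: [2.18, 2.262, -0.0]
ft_force: [0.3, 0.1, 0.4]
grip_width: 0.034
grip_force: 0.0
t 9.25 vise [282.9, 36.2, 119.6] F [0.3 0.1 0.4] w 2.9 gf 0.0
```

Run:
```python
from h import *
st()
p,d=ctrl.get_image("wrist");a=p[0:220,180:500,::-1]
s,_=ctrl.get_image("scene");b=s[130:230,150:300,::-1]
o=np.zeros((600,800,3),np.uint8);o[:330,:480]=cv2.resize(a,(480,330),interpolation=2);o[330:,:405]=cv2.resize(b,(405,270),interpolation=2)
t,_=ctrl.get_image("top");o[330:,410:]=cv2.resize(t[190:260,180:280,::-1],(390,270),interpolation=2);cv2.imwrite("pics/c3.png",o)
```

```text
t 9.25 vise [282.9, 36.2, 119.6] F [0.3 0.1 0.4] w 2.9 gf 0.0
```

View pics/c3.png

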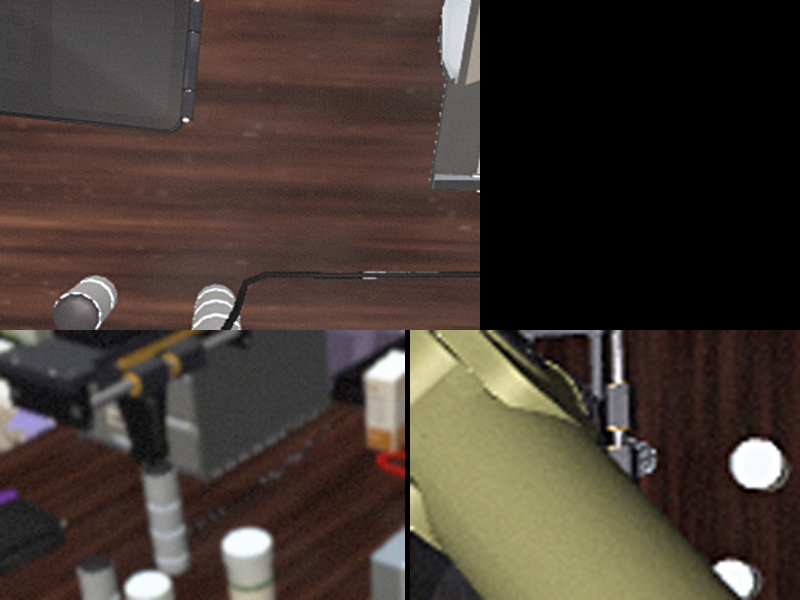

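The cable still rises to the post's top, but the fingers closed to 3 mm with no force. I'll open, back off and check by depth whether the connector moved.

```bash
python3 -m crank '[{"tx":0,"ty":0,"tz":0,"turn":0},{"tx":0,"ty":0,"tz":0,"turn":0},{"tx":0,"ty":0,"tz":-30,"turn":0},{"tx":-40,"ty":-10,"tz":-70,"turn":0},{"tx":-90,"ty":-20,"tz":-100,"turn":0}]' 48
python3 - <<'E'
from h import *
m=cam("wrist");p,d=ctrl.get_image("wrist");C=cloud(m,d);st()
cv2.imwrite("pics/w3.png",p[:,:,::-1])
k=(d>0)&(C[...,2]>.1)&(C[...,2]<.13)&(abs(C[...,0]-.52)<.05)&(abs(C[...,1]-.246)<.05)
P=C[k];print("connector",k.sum(),P.mean(0).round(4),P.min(0).round(3),P.max(0).round(3))
k=(d>0)&(C[...,2]>.088)&(C[...,2]<.098)&(abs(C[...,0]-.52)<.03)&(abs(C[...,1]-.246)<.03)
P=C[k];print("top",k.sum(),P.mean(0).round(4),P.min(0).round(3),P.max(0).round(3))
k=(d>0)&(C[...,2]>.03)&(C[...,2]<.08)&(abs(C[...,0]-.53)<.03)&(abs(C[...,1]-.265)<.006);print(k.sum())
E
```

```text
time: 10.02
position: [0.5021, 0.161, 0.2211]
tool_rot: [-2.176, -2.266, -0.002]
ft_force: [0.9, -0.2, 0.5]
grip_width: 0.491
grip_force: 0.0
t 10.07 vise [184.2, 54.2, 223.8] F [ 1.5 -3.1  0.8] w 44.6 gf 0.0
connector 358 [0.5186 0.2486 0.1114] [0.514 0.234 0.101] [0.526 0.266 0.115]
top 395 [0.524  0.247  0.0936] [0.51  0.234 0.088] [0.535 0.268 0.098]
24
```

The connector hasn't moved at all and the fingers met nothing, so it looks like immaterial backdrop. I'll grip the post itself and watch the cable and the forces while lifting.

```bash
python3 -m crank '[{"tx":0,"ty":0,"tz":0,"turn":0}]' >/dev/null; python3 -c "
from h import *
st();to([.5215,.2465,.077],92)"
```

```text
t 10.2 vise [190.3, 54.9, 220.6] F [ 0.6  1.1 -0.8] w 46.8 gf 0.0
shift [ 88.3  20.5 143.5] yaw 91.8 turn -0.04
```

```bash
python3 -m crank '[{"tx":45,"ty":10,"tz":20,"turn":0},{"tx":85,"ty":20,"tz":50,"turn":0},{"tx":88,"ty":20.5,"tz":80,"turn":0},{"tx":88,"ty":20.5,"tz":85,"turn":0},{"tx":88,"ty":20.5,"tz":85,"turn":0}]'; python3 -c "
from h import *
st();to([.5215,.2465,.077],92)"
```

```text
time: 10.82
position: [0.5192, 0.2496, 0.1346]
tool_rot: [-2.178, -2.263, 0.001]
ft_force: [0.5, 0.2, 0.3]
grip_width: 0.551
grip_force: 0.0
t 10.82 vise [281.5, 36.0, 134.6] F [0.5 0.2 0.3] w 48.0 gf 0.0
shift [-3.2  2.3 57.6] yaw 92.2 turn 0.04
```

```bash
python3 -m crank '[{"tx":-3,"ty":2,"tz":25,"turn":0},{"tx":-3,"ty":2,"tz":48,"turn":0},{"tx":-3,"ty":2,"tz":58,"turn":0},{"tx":-3,"ty":2,"tz":58,"turn":0}]'; python3 -m crank '[{"tx":0,"ty":0,"tz":0,"turn":0},{"tx":0,"ty":0,"tz":0,"turn":0},{"tx":0,"ty":0,"tz":0,"turn":0},{"tx":0,"ty":0,"tz":0,"turn":0},{"tx":0,"ty":0,"tz":0,"turn":0}]' 10 30;  python3 -c "
from h import *
st()"
```

```text
time: 11.32
position: [0.5213, 0.246, 0.0762]
tool_rot: [-2.179, -2.262, 0.001]
ft_force: [-1.1, -0.4, 0.8]
grip_width: 0.552
grip_force: 0.0
time: 11.95
position: [0.5217, 0.2463, 0.077]
tool_rot: [2.18, 2.262, 0.0]
ft_force: [-0.9, -0.5, 3.2]
grip_width: 0.282
grip_force: 30.0
t 11.95 vise [278.1, 33.6, 77.0] F [-0.9 -0.5  3.2] w 24.5 gf 30.0
```

```bash
python3 -m crank '[{"tx":0,"ty":0,"tz":-10,"turn":0},{"tx":0,"ty":0,"tz":-30,"turn":0},{"tx":0,"ty":0,"tz":-60,"turn":0},{"tx":-10,"ty":0,"tz":-85,"turn":0},{"tx":-10,"ty":0,"tz":-85,"turn":0}]'
python3 - <<'E'
from h import *
st();to(V(31,0,122),92)
p,d=ctrl.get_image("scene");C=cloud(cam("scene"),d)
cv2.imwrite("pics/s4.png",cv2.resize(p[90:240,140:340,::-1],(800,600),interpolation=2))
E
```

```text
time: 12.58
position: [0.5237, 0.2362, 0.1643]
tool_rot: [2.179, 2.258, 0.006]
ft_force: [0.7, 0.6, -2.4]
grip_width: 0.283
grip_force: 30.0
t 12.57 vise [268.0, 32.0, 164.3] F [ 0.7  0.6 -2.4] w 24.7 gf 30.0
shift [-237.    31.6   42.3] yaw 92.0 turn 0.01
```

View pics/s4.png

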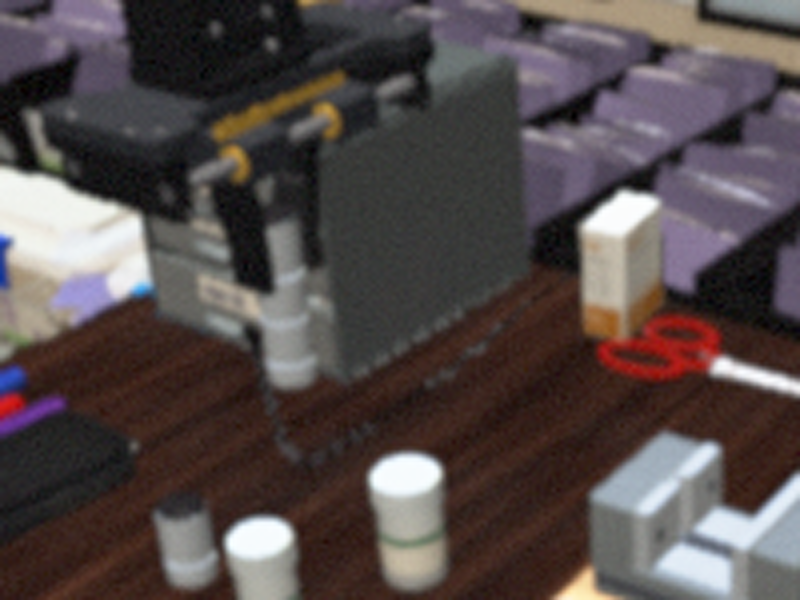

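The post hangs straight in the gripper, while the cable's end stays hanging in the air where it was at (265,380), so it is immaterial. Vials and short post are undisturbed. On to the vise.

```bash
python3 -m crank '[{"tx":-40,"ty":6,"tz":-15,"turn":0},{"tx":-95,"ty":14,"tz":-25,"turn":0},{"tx":-150,"ty":22,"tz":-25,"turn":0},{"tx":-205,"ty":31,"tz":-25,"turn":0},{"tx":-237,"ty":31.5,"tz":-25,"turn":0}]'; python3 -m crank '[{"tx":0,"ty":0,"tz":0,"turn":0}]'>/dev/null;python3 -c "
from h import *
st();to(V(30.5,0,124),92)"
```

```text
time: 13.25
position: [0.5621, -0.0034, 0.1852]
tool_rot: [-2.184, -2.257, 0.003]
ft_force: [-1.1, -0.4, -2.2]
grip_width: 0.286
grip_force: 30.0
t 13.38 vise [27.1, 2.3, 185.0] F [ 0.6  0.5 -1.2] w 24.6 gf 30.0
shift [ 3.5  2.4 60.9] yaw 91.8 turn -0.05
```

```bash
python3 -m crank '[{"tx":2.5,"ty":1.5,"tz":20,"turn":0},{"tx":2.5,"ty":1.5,"tz":40,"turn":0},{"tx":2.5,"ty":1.5,"tz":55,"turn":0},{"tx":2.5,"ty":1.5,"tz":58,"turn":0},{"tx":2.5,"ty":1.5,"tz":58,"turn":0}]';python3 -c "
from h import *
st();to(V(30.5,0,121.5),92)"
```

```text
time: 14.0
position: [0.5655, -0.0008, 0.1327]
tool_rot: [2.174, 2.256, -0.009]
ft_force: [-8.9, -10.9, 31.3]
grip_width: 0.286
grip_force: 30.0
t 14.0 vise [29.7, -1.5, 132.7] F [ -8.9 -10.9  31.3] w 24.9 gf 30.0
shift [ 1.  -1.5 11.2] yaw 92.1 turn 0.02
```

```bash
python3 -m crank '[{"tx":0,"ty":0,"tz":-10,"turn":0},{"tx":0,"ty":0,"tz":-12,"turn":0},{"tx":0,"ty":0,"tz":-12,"turn":0}]'
python3 - <<'E'
from h import *
st()
m=cam("wrist");p,d=ctrl.get_image("wrist");C=cloud(m,d);np.save("pics/w5.npy",C)
s,ds=ctrl.get_image("scene");S=cloud(cam("scene"),ds)
o=np.zeros((600,800,3),np.uint8);o[:300,:480]=cv2.resize(p[:,:,::-1],(480,300),interpolation=3);o[300:,:450]=cv2.resize(s[150:270,260:440,::-1],(450,300),interpolation=2)
cv2.imwrite("pics/c5.png",o)
# vise re-fit from scene depth
def vv(C): q=C[...,:2]-O;return np.dstack([q@X,q@Y,C[...,2]])*1000
for n,A,D in(("w",vv(C),d),("s",vv(S),ds)):
    for z in((74,82),(14,22)):
        k=(D>0)&(A[...,2]>z[0])&(A[...,2]<z[1])&(A[...,0]>-80)&(A[...,0]<105)&(abs(A[...,1])<75)
        P=A[k];f=P[P[:,0]>40]
        if len(f)>5: print(n,z,"all",np.percentile(P,[2,50,98],axis=0).round(0).tolist(),"x>40",np.percentile(f,[2,98],axis=0).round(0).tolist())
    # post surface columns at heights
    for z in range(50,150,10):
        k=(D>0)&(abs(A[...,2]-z)<5)&(abs(A[...,0]-30)<16)&(abs(A[...,1])<16);P=A[k]
        if len(P)>5: print(n,z,len(P),np.percentile(P,[3,50,97],axis=0)[:,:2].round(1).tolist())
E
```

```text
time: 14.38
position: [0.5628, 0.0044, 0.1394]
tool_rot: [-2.176, -2.263, 0.001]
ft_force: [0.3, -0.4, -2.7]
grip_width: 0.279
grip_force: 30.0
t 14.38 vise [34.9, 1.0, 139.4] F [ 0.3 -0.4 -2.7] w 24.3 gf 30.0
w (74, 82) all [[45.0, -34.0, 75.0], [64.0, -1.0, 78.0], [79.0, 33.0, 79.0]] x>40 [[45.0, -34.0, 75.0], [79.0, 33.0, 79.0]]
w (14, 22) all [[15.0, -61.0, 16.0], [77.0, 0.0, 18.0], [93.0, 60.0, 20.0]] x>40 [[42.0, -61.0, 16.0], [93.0, 60.0, 20.0]]
w 80 24 [[44.1, -15.4], [45.1, 11.9], [45.8, 15.7]]
w 90 25 [[39.7, -12.5], [44.5, 9.9], [45.6, 12.1]]
w 100 56 [[39.5, -12.3], [44.2, 8.6], [45.9, 11.8]]
w 110 122 [[38.3, -12.4], [43.3, 6.1], [45.8, 11.6]]
w 120 373 [[37.1, -14.0], [44.0, 0.8], [45.9, 14.1]]
w 130 550 [[35.4, -14.7], [42.9, -0.9], [44.8, 14.8]]
w 140 561 [[37.7, -14.8], [41.5, -0.4], [44.4, 14.9]]
s (74, 82) all [[-65.0, -29.0, 74.0], [-16.0, 8.0, 77.0], [76.0, 35.0, 79.0]] x>40 [[45.0, -27.0, 75.0], [78.0, 36.0, 79.0]]
s (14, 22) all [[-74.0, -33.0, 14.0], [-19.0, 47.0, 17.0], [89.0, 63.0, 21.0]] x>40 [[42.0, 27.0, 15.0], [91.0, 63.0, 21.0]]
s 50 23 [[39.5, -14.9], [44.6, -3.3], [45.6, 13.6]]
s 60 25 [[44.1, -15.6], [45.0, -3.8], [45.8, 15.0]]
s 70 10 [[44.2, 7.2], [44.8, 12.2], [45.6, 15.4]]
s 80 25 [[28.6, 1.0], [34.0, 11.4], [44.8, 14.3]]
s 90 51 [[27.2, -1.7], [33.6, 10.9], [44.6, 14.7]]
s 100 52 [[24.9, 1.6], [32.5, 11.0], [44.9, 14.0]]
s 110 51 [[22.6, -0.0], [28.7, 11.1], [42.8, 14.1]]
s 120 24 [[20.1, -15.5], [23.5, 6.6], [26.1, 12.4]]
s 130 33 [[18.1, -15.9], [21.0, 7.6], [25.0, 12.0]]
s 140 32 [[16.2, -2.2], [19.7, 8.9], [25.3, 12.9]]
```

View pics/c5.png

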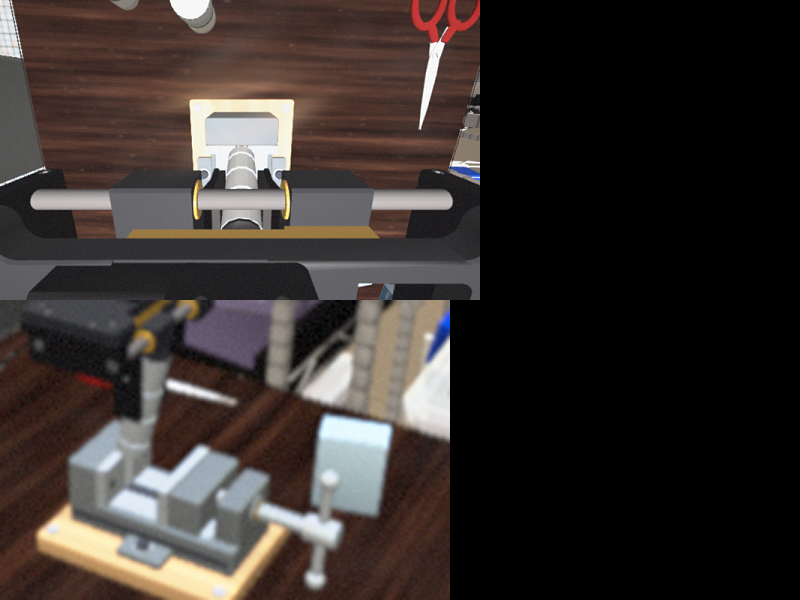

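The post leans: its lower end at about (130,460) in the scene half has swung toward the fixed jaw after catching on its top edge. My command was ~5 mm too far because the reading lagged. I'll lift clear and fit the post's axis.

```bash
python3 -m crank '[{"tx":0,"ty":0,"tz":-20,"turn":0},{"tx":-10,"ty":0,"tz":-50,"turn":0},{"tx":-22,"ty":0,"tz":-70,"turn":0},{"tx":-22,"ty":0,"tz":-70,"turn":0},{"tx":-22,"ty":0,"tz":-70,"turn":0}]' >/dev/null
cat > fit.py <<'E'
from h import *
from scipy.optimize import least_squares
def vv(C): q=C[...,:2]-O;return np.dstack([q@X,q@Y,C[...,2]])*1000
def fit(zlo=None):
    st();t,_=tool();q=(t[:2]-O)*1e3;T=np.array([q@X,q@Y,t[2]*1e3])
    L=[]
    for c in("scene","wrist"):
        p,d=ctrl.get_image(c);A=vv(cloud(cam(c),d));D=A-T
        k=(d>0)&(abs(D[...,0])<45)&(abs(D[...,1])<16)&(D[...,2]<-22)&(D[...,2]>-85)&(A[...,2]>(zlo or 84));L.append(A[k]);print(c,k.sum())
    P=np.vstack(L)
    def f(a):
        u=np.array([a[2],a[3],1]);u/=np.linalg.norm(u);w=P-[a[0],a[1],T[2]-50];return np.linalg.norm(np.cross(w,u),axis=1)-12.7
    s=least_squares(f,[T[0],T[1],0,0],loss="soft_l1",f_scale=1.5);a=s.x
    u=np.array([a[2],a[3],1]);u/=np.linalg.norm(u);h=(P-[a[0],a[1],T[2]-50])@u
    k=abs(s.fun)<3
    print("axis at TCP height",(a[0]+a[2]*50).round(1),(a[1]+a[3]*50).round(1),"tilt deg x,y",np.degrees(np.arctan(a[2:])).round(1),"bottom below TCP",(-50+np.percentile(h[k],[.5,2])).round(1),"rms",np.std(s.fun[k]).round(2),k.mean().round(2))
E
python3 -c "from fit import *;fit()"
```

```text
t 15.1 vise [11.6, 0.7, 210.0] F [ 0.1  0.3 -1.9] w 25.0 gf 30.0
scene 234
wrist 989
axis at TCP height 6.2 -0.7 tilt deg x,y [-11.8  -0.5] bottom below TCP [-59.3 -58.7] rms 0.56 1.0
```

```bash
python3 -m crank '[{"tx":3,"ty":0,"tz":30,"turn":0},{"tx":6,"ty":0,"tz":60,"turn":0},{"tx":6,"ty":0,"tz":85,"turn":0},{"tx":6,"ty":0,"tz":97,"turn":0},{"tx":6,"ty":0,"tz":97,"turn":0}]' >/dev/null; python3 -m crank '[{"tx":0,"ty":0,"tz":0,"turn":0},{"tx":0,"ty":0,"tz":0,"turn":0}]' >/dev/null;python3 -c "
from h import *
st()"
```

```text
t 16.07 vise [17.4, -0.6, 114.7] F [ 0.3 -0.1 -2.1] w 24.8 gf 30.0
```

Down 5 mm more, then press toward the groove.

```bash
python3 -m crank '[{"tx":0,"ty":0,"tz":3,"turn":0},{"tx":0,"ty":0,"tz":5,"turn":0},{"tx":5,"ty":0,"tz":5,"turn":0},{"tx":8,"ty":0,"tz":5,"turn":0}]' - 15 >/dev/null;python3 -c "
from h import *
st()";  python3 -m crank '[{"tx":2,"ty":0,"tz":0,"turn":0},{"tx":4,"ty":0,"tz":0,"turn":0},{"tx":6,"ty":0,"tz":0,"turn":0},{"tx":6,"ty":0,"tz":0,"turn":0}]' >/dev/null;python3 -c "
from h import *
st()"
```

```text
t 16.57 vise [26.2, 0.1, 108.7] F [ 0.3  0.  -1.9] w 25.1 gf 15.0
t 17.07 vise [28.9, 0.0, 108.9] F [-0.9 -6.   0.8] w 24.9 gf 15.0
```

```bash
python3 -m crank '[{"tx":1,"ty":0,"tz":0,"turn":0},{"tx":2,"ty":0,"tz":0,"turn":0},{"tx":3,"ty":0,"tz":0,"turn":0},{"tx":3,"ty":0,"tz":0,"turn":0}]' - 8 >/dev/null;python3 -c "
from h import *
st()";  python3 -m crank '[{"tx":1,"ty":0,"tz":0,"turn":0},{"tx":2,"ty":0,"tz":0,"turn":0},{"tx":3,"ty":0,"tz":0,"turn":0},{"tx":3,"ty":0,"tz":0,"turn":0}]' >/dev/null;python3 -c "from fit import *;fit(60)"
```

```text
t 17.57 vise [34.8, 0.4, 108.5] F [-1.7 -3.4 -0. ] w 25.4 gf 8.0
t 18.07 vise [37.9, 0.4, 108.5] F [-1.9 -3.  -1.2] w 25.2 gf 8.0
scene 266
wrist 3498
axis at TCP height -561.3 -19.3 tilt deg x,y [-86.2 -25.7] bottom below TCP [69.  69.7] rms 1.67 0.64
```

```bash
sed -i 's/L.append(A\[k\])/k\&=(A[...,0]<43)\&(abs(A[...,1])<14);L.append(A[k])/' fit.py; sed -i 's/for c in("scene","wrist")/for c in("scene",)/' fit.py; python3 -c "from fit import *;fit(50)"; python3 -c "
from h import *
p,d=ctrl.get_image('scene');cv2.imwrite('pics/s6.png',cv2.resize(p[150:250,270:400,::-1],(780,600),interpolation=2))"
```

```text
t 18.18 vise [37.8, 0.4, 108.5] F [-1.8 -2.8 -0.7] w 25.3 gf 8.0
scene 209
axis at TCP height -28.8 -5.6 tilt deg x,y [-54.3  -7.5] bottom below TCP [-54.  -52.5] rms 1.57 0.65
```

View pics/s6.png

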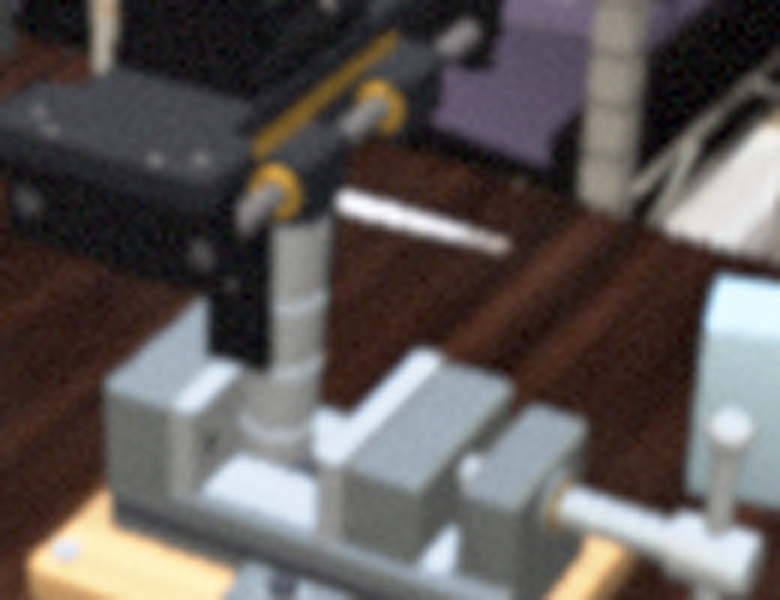

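The post at (290,340) is now close to upright but still leans about 5°, with its foot at the groove. I'll lower it to the bed and release; at that lean it will rock upright.

```bash
python3 -m crank '[{"tx":-1,"ty":0,"tz":1,"turn":0},{"tx":-1,"ty":0,"tz":2,"turn":0},{"tx":-1,"ty":0,"tz":2,"turn":0}]' - 8 >/dev/null;python3 -c "
from h import *
st()";  python3 -m crank '[{"tx":0,"ty":0,"tz":1,"turn":0},{"tx":0,"ty":0,"tz":2,"turn":0},{"tx":0,"ty":0,"tz":2,"turn":0}]' >/dev/null;python3 -c "
from h import *
st()"
```

```text
t 18.65 vise [37.0, -0.4, 106.7] F [ 0.9  0.7 -2.6] w 25.4 gf 8.0
t 19.02 vise [36.8, 0.2, 104.5] F [ 0.1 -1.1 -2.3] w 25.1 gf 8.0
```

```bash
python3 -m crank '[{"tx":0,"ty":0,"tz":1,"turn":0},{"tx":0,"ty":0,"tz":2,"turn":0},{"tx":0,"ty":0,"tz":2,"turn":0}]' - 8 >/dev/null;python3 -c "
from h import *
st()";  python3 -m crank '[{"tx":0,"ty":0,"tz":1,"turn":0},{"tx":0,"ty":0,"tz":2,"turn":0},{"tx":0,"ty":0,"tz":2,"turn":0}]' >/dev/null;python3 -c "
from h import *
st()"
```

```text
t 19.4 vise [36.9, -0.1, 103.8] F [-1.9 -0.   6.4] w 24.9 gf 8.0
t 19.77 vise [37.7, -0.5, 102.7] F [-3.3  0.5 11.3] w 25.2 gf 8.0
```

```bash
python3 -m crank '[{"tx":0,"ty":0,"tz":-3,"turn":0},{"tx":0,"ty":0,"tz":-3,"turn":0},{"tx":0,"ty":0,"tz":-3,"turn":0}]' 30 >/dev/null; python3 -m crank '[{"tx":0,"ty":0,"tz":0,"turn":0},{"tx":0,"ty":0,"tz":0,"turn":0},{"tx":0,"ty":0,"tz":-30,"turn":0},{"tx":0,"ty":0,"tz":-80,"turn":0},{"tx":0,"ty":0,"tz":-100,"turn":0}]' 50
python3 - <<'E'
from fit import *
p,d=ctrl.get_image("scene");A=vv(cloud(cam("scene"),d))
k=(d>0)&(abs(A[...,0]-30)<25)&(abs(A[...,1])<25)&(A[...,2]>84)&(A[...,2]<137);P=A[k];print(k.sum())
def f(a):
    u=np.array([a[2],a[3],1]);u/=np.linalg.norm(u);return np.linalg.norm(np.cross(P-[a[0],a[1],44],u),axis=1)-12.7
s=least_squares(f,[30,0,0,0],loss="soft_l1");print("foot",s.x[:2].round(1),"tilt",np.degrees(s.x[2:]).round(1),np.std(s.fun).round(2))
q=[(np.round(r["xyz"],3),round(r["confidence"],2)) for r in ctrl.mark_of("scene","post_long")[:2]];print(q)
st()
E
```

```text
time: 20.78
position: [0.5648, 0.0065, 0.2064]
tool_rot: [2.177, 2.26, 0.004]
ft_force: [-0.8, -0.4, -0.8]
grip_width: 0.572
grip_force: 0.0
327
foot [32.7  0.2] tilt [ 0.4 -0.6] 1.3
[(array([0.564, 0.002, 0.044]), 0.62)]
t 20.88 vise [36.6, -1.2, 205.7] F [ 0.6  0.4 -0.2] w 49.6 gf 0.0
```

The post stands upright with its foot at vise (32.7, 0.2), tilt under 1°. Next I go above the handle's upper ball, turning the tool so the fingers close along the screw.

```bash
python3 -m crank '[{"tx":-30,"ty":0,"tz":0,"turn":2},{"tx":-60,"ty":1,"tz":0,"turn":4},{"tx":-90,"ty":2,"tz":0,"turn":6},{"tx":-120,"ty":2,"tz":10,"turn":8},{"tx":-157,"ty":2,"tz":20,"turn":10}]' 40 >/dev/null; python3 -m crank '[{"tx":0,"ty":0,"tz":0,"turn":2},{"tx":0,"ty":0,"tz":10,"turn":4},{"tx":0,"ty":0,"tz":20,"turn":6},{"tx":0,"ty":0,"tz":30,"turn":8},{"tx":0,"ty":0,"tz":30,"turn":8}]' >/dev/null; python3 -m crank '[{"tx":0,"ty":0,"tz":0,"turn":0},{"tx":0,"ty":0,"tz":0,"turn":0}]' >/dev/null
python3 - <<'E'
from fit import *
st();print(np.round(ctrl.get_state()["joint_positions"],2))
to(V(-120,-3,106),2)
for c in("scene","wrist"):
    p,d=ctrl.get_image(c);A=vv(cloud(cam(c),d))
    for lo,hi in((100,116),(12,30),(80,97)):
        k=(d>0)&(abs(A[...,0]+120)<13)&(abs(A[...,1])<14)&(A[...,2]>lo)&(A[...,2]<hi);P=A[k]
        if k.sum()<8: continue
        if lo!=80:
            s=least_squares(lambda a:np.linalg.norm(P-a,axis=1)-7,[-120,0,(lo+hi)/2-4],loss="soft_l1");print(c,lo,len(P),s.x.round(1))
        else: print(c,lo,len(P),P.mean(0).round(1))
E
```

```text
t 22.38 vise [-120.5, -2.3, 153.7] F [-0.  -0.3  0.1] w 40.3 gf 0.0
[ 0.77  0.32 -0.66  1.69  0.21  1.2  -1.48]
shift [ 0.7 -0.5 47.7] yaw 2.2 turn 0.04
scene 100 51 [-120.1   -1.5  104.8]
scene 12 51 [-119.8    2.3   20.2]
scene 80 36 [-121.1    2.3   88.4]
wrist 100 333 [-120.5   -3.3  105.8]
wrist 12 68 [-120.4    1.7   19.7]
wrist 80 45 [-120.5   -5.8   86.6]
```

```bash
python3 -m crank '[{"tx":0.5,"ty":0,"tz":25,"turn":0},{"tx":0.5,"ty":0,"tz":44,"turn":0},{"tx":0.5,"ty":0,"tz":48,"turn":0},{"tx":0.5,"ty":0,"tz":48,"turn":0}]' >/dev/null; python3 -c "
from h import *
st()";  python3 -m crank '[{"tx":0,"ty":0,"tz":0,"turn":0},{"tx":0,"ty":0,"tz":0,"turn":0},{"tx":0,"ty":0,"tz":0,"turn":0},{"tx":0,"ty":0,"tz":0,"turn":0}]' 8 30 >/dev/null; python3 -c "
from h import *
st()
def tab(t0,ts):
    s=np.sin;c=np.cos;a=np.radians(t0)
    for t in ts:
        b=np.radians(t);print(t,[round(float(x),1) for x in(44*(s(b)-s(a)),-14*(t-t0)/360,44*(c(a)-c(b)))])
tab(3.5,[15,30,45,60,75]);tab(75,[90,105,115,125]);tab(-55,[-35,-15,0,20,35]);tab(35,[55,75,90,110,125])"
```

```text
t 22.98 vise [-120.4, -2.7, 105.6] F [-0.5  0.1  0.5] w 39.7 gf 0.0
t 23.48 vise [-119.9, -2.9, 105.9] F [-0.3  1.4  0.8] w 12.2 gf 29.9
15 [8.7, -0.4, 1.4]
30 [19.3, -1.0, 5.8]
45 [28.4, -1.6, 12.8]
60 [35.4, -2.2, 21.9]
75 [39.8, -2.8, 32.5]
90 [1.5, -0.6, 11.4]
105 [0.0, -1.2, 22.8]
115 [-2.6, -1.6, 30.0]
125 [-6.5, -1.9, 36.6]
-35 [10.8, -0.8, -10.8]
-15 [24.7, -1.6, -17.3]
0 [36.0, -2.1, -18.8]
20 [51.1, -2.9, -16.1]
35 [61.3, -3.5, -10.8]
55 [10.8, -0.8, 10.8]
75 [17.3, -1.6, 24.7]
90 [18.8, -2.1, 36.0]
110 [16.1, -2.9, 51.1]
125 [10.8, -3.5, 61.3]
```

```bash
python3 -m crank '[{"tx":8.7,"ty":-0.4,"tz":1.4,"turn":0},{"tx":19.3,"ty":-1,"tz":5.8,"turn":0},{"tx":28.4,"ty":-1.6,"tz":12.8,"turn":0},{"tx":35.4,"ty":-2.2,"tz":21.9,"turn":0},{"tx":39.8,"ty":-2.8,"tz":32.5,"turn":0}]' >/dev/null; python3 -c "
from h import *
st()";  python3 -m crank '[{"tx":1.5,"ty":-0.6,"tz":11.4,"turn":0},{"tx":0,"ty":-1.2,"tz":22.8,"turn":0},{"tx":-2.6,"ty":-1.6,"tz":30,"turn":0},{"tx":-6.5,"ty":-1.9,"tz":36.6,"turn":0},{"tx":-6.5,"ty":-1.9,"tz":36.6,"turn":0}]' >/dev/null; python3 -c "
from h import *
st()"
```

```text
t 24.1 vise [-117.2, -43.8, 73.7] F [-1.   1.3  5.2] w 11.9 gf 29.6
t 24.73 vise [-115.4, -39.9, 37.2] F [ 7.8  1.1 -3. ] w 11.4 gf 29.9
```

```bash
python3 -m crank '[{"tx":0,"ty":0,"tz":0,"turn":0},{"tx":0,"ty":0,"tz":0,"turn":0},{"tx":0,"ty":0,"tz":-40,"turn":0},{"tx":0,"ty":0,"tz":-95,"turn":0},{"tx":-30,"ty":0,"tz":-105,"turn":0}]' 40 >/dev/null; python3 -m crank '[{"tx":-42,"ty":0,"tz":0,"turn":0},{"tx":-42,"ty":0,"tz":0,"turn":0}]' >/dev/null
python3 - <<'E'
from fit import *
st();to(V(-115,36,87),2)
for c in("wrist","scene"):
    p,d=ctrl.get_image(c);A=vv(cloud(cam(c),d))
    k=(d>0)&(abs(A[...,0]+115)<13)&(abs(A[...,1]-36)<14)&(A[...,2]>76)&(A[...,2]<100);P=A[k]
    if len(P)>8: s=least_squares(lambda a:np.linalg.norm(P-a,axis=1)-7,[-115,36,86],loss="soft_l1");print(c,len(P),s.x.round(1))
E
```

```text
t 25.6 vise [-116.9, 39.4, 140.9] F [ 0.8 -0.2  0.3] w 39.9 gf 0.0
shift [ 3.6 -2.  53.9] yaw 2.0 turn -0.0
wrist 434 [-115.9   34.3   82. ]
scene 57 [-116.    39.3   81.3]
```

```bash
python3 -m crank '[{"tx":1.5,"ty":-1,"tz":30,"turn":0},{"tx":1.5,"ty":-1,"tz":54,"turn":0},{"tx":1.5,"ty":-1,"tz":58,"turn":0},{"tx":1.5,"ty":-1,"tz":58,"turn":0}]' >/dev/null; python3 -c "
from h import *
st()";  python3 -m crank '[{"tx":0,"ty":0,"tz":0,"turn":0},{"tx":0,"ty":0,"tz":0,"turn":0},{"tx":0,"ty":0,"tz":0,"turn":0},{"tx":0,"ty":0,"tz":0,"turn":0}]' 8 30 >/dev/null
cat >> h.py <<'E'
def tab(t0,ts):
    s=np.sin;c=np.cos;a=np.radians(t0)
    for t in ts:
        b=np.radians(t);print(t,[round(float(x),1) for x in(44*(s(b)-s(a)),-14*(t-t0)/360,44*(c(a)-c(b)))])
E
python3 -c "
from h import *
st();tab(-62,[-45,-30,-10,10,30]);tab(30,[50,70,90,105,120])"
```

```text
t 26.2 vise [-114.6, 33.7, 83.7] F [ 0.6 -1.   1. ] w 40.0 gf 0.0
t 26.7 vise [-115.6, 34.3, 83.9] F [ 0.6 -1.4  0.7] w 11.7 gf 30.0
-45 [7.7, -0.7, -10.5]
-30 [16.8, -1.2, -17.4]
-10 [31.2, -2.0, -22.7]
10 [46.5, -2.8, -22.7]
30 [60.8, -3.6, -17.4]
50 [11.7, -0.8, 9.8]
70 [19.3, -1.6, 23.1]
90 [22.0, -2.3, 38.1]
105 [20.5, -2.9, 49.5]
120 [16.1, -3.5, 60.1]
```

```bash
python3 -m crank '[{"tx":7.7,"ty":-0.7,"tz":-10.5,"turn":0},{"tx":16.8,"ty":-1.2,"tz":-17.4,"turn":0},{"tx":31.2,"ty":-2,"tz":-22.7,"turn":0},{"tx":46.5,"ty":-2.8,"tz":-22.7,"turn":0},{"tx":60.8,"ty":-3.6,"tz":-17.4,"turn":0}]' >/dev/null; python3 -c "
from h import *
st()";  python3 -m crank '[{"tx":11.7,"ty":-0.8,"tz":9.8,"turn":0},{"tx":19.3,"ty":-1.6,"tz":23.1,"turn":0},{"tx":22,"ty":-2.3,"tz":38.1,"turn":0},{"tx":20.5,"ty":-2.9,"tz":49.5,"turn":0},{"tx":16.1,"ty":-3.5,"tz":60.1,"turn":0}]' >/dev/null; python3 -c "
from h import *
st()"; python3 -m crank '[{"tx":0,"ty":0,"tz":0,"turn":0},{"tx":0,"ty":0,"tz":0,"turn":0}]' >/dev/null; python3 -c "
from h import *
st()"
```

```text
t 27.32 vise [-110.5, -28.8, 102.2] F [ 0.1  0.9 -0.2] w 8.6 gf 0.0
t 27.95 vise [-107.5, -41.7, 39.7] F [-0.2  0.   1.2] w 8.0 gf 0.0
t 28.2 vise [-107.9, -42.6, 41.4] F [ 0.9 -0.2 -0.2] w 8.0 gf 0.0
```

The ball slipped out of the pads (opening 8 mm, no force). I'll rise and find the bar again.

```bash
python3 -m crank '[{"tx":0,"ty":0,"tz":-50,"turn":0},{"tx":0,"ty":0,"tz":-105,"turn":0},{"tx":-20,"ty":0,"tz":-120,"turn":0},{"tx":-60,"ty":4,"tz":-120,"turn":0},{"tx":-60,"ty":4,"tz":-120,"turn":0}]' 40 >/dev/null
cat > ball.py <<'E'
from fit import *
def ball(vx0=-113):
    st()
    Q=[]
    for c in("wrist","scene"):
        p,d=ctrl.get_image(c);A=vv(cloud(cam(c),d))
        k=(d>0)&(abs(A[...,0]-vx0)<15)&(A[...,2]>5)&(A[...,2]<120);r=np.hypot(A[...,1],A[...,2]-62)
        k&=(r>34)&(r<53);P=A[k];th=np.degrees(np.arctan2(-P[:,1],P[:,2]-62))
        h,e=np.histogram(th,36,(-180,180));print(c,[(int(e[i]+5),int(h[i])) for i in np.argsort(-h)[:6] if h[i]>5])
        for t0 in e[np.argsort(-h)[:2]]+5:
            b=np.array([vx0,-44*np.sin(np.radians(t0)),62+44*np.cos(np.radians(t0))])
            S=P[np.linalg.norm(P-b,axis=1)<15]
            if len(S)>12:
                s=least_squares(lambda a:np.linalg.norm(S-a,axis=1)-7,b,loss="soft_l1").x;print("   ball",s.round(1),"theta",np.degrees(np.arctan2(-s[1],s[2]-62)).round(1),"r",np.hypot(s[1],s[2]-62).round(1))
if __name__=="__main__":ball()
E
python3 ball.py
```

```text
t 28.82 vise [-112.9, 19.6, 161.7] F [ 0.  -0.7 -0.1] w 39.2 gf 0.0
wrist [(-5, 184), (5, 143), (165, 90), (175, 7)]
   ball [-113.4    2.2  105.8] theta -2.9 r 43.8
   ball [-113.4    2.2  105.8] theta -2.9 r 43.8
scene [(-15, 39), (175, 22), (-175, 19), (-5, 18)]
   ball [-113.9    5.9  104.6] theta -7.9 r 43.1
   ball [-113.2   -4.4   18.9] theta 174.2 r 43.3
```

```bash
python3 -m crank '[{"tx":17,"ty":0,"tz":30,"turn":0},{"tx":17,"ty":0,"tz":30,"turn":0},{"tx":17,"ty":0,"tz":30,"turn":0}]' 36 >/dev/null; python3 -c "
from h import *
st();to(V(-113.4,3,105.5),2)"
```

```text
t 29.3 vise [-111.2, 0.1, 131.2] F [0.1 0.1 0.4] w 36.1 gf 0.0
shift [-2.9  2.2 25.7] yaw 2.2 turn 0.03
```

```bash
python3 -m crank '[{"tx":-3,"ty":2,"tz":20,"turn":0},{"tx":-3,"ty":2,"tz":26,"turn":0},{"tx":-3,"ty":2,"tz":26,"turn":0}]' >/dev/null; python3 -c "
from h import *
st()";  python3 -m crank '[{"tx":0,"ty":0,"tz":0,"turn":0},{"tx":0,"ty":0,"tz":0,"turn":0},{"tx":0,"ty":0,"tz":0,"turn":0},{"tx":0,"ty":0,"tz":0,"turn":0}]' 6 55 >/dev/null; python3 -c "
from h import *
st();tab(-4,[10,25,40,55,70]);tab(70,[85,100,110,120,125])"
```

```text
t 29.68 vise [-113.8, 4.4, 104.0] F [-0.2 -0.4 -0.3] w 36.1 gf 0.0
t 30.18 vise [-113.3, 3.4, 105.0] F [-0.   1.4  1.5] w 11.0 gf 54.9
10 [10.7, -0.5, 0.6]
25 [21.7, -1.1, 4.0]
40 [31.4, -1.7, 10.2]
55 [39.1, -2.3, 18.7]
70 [44.4, -2.9, 28.8]
85 [2.5, -0.6, 11.2]
100 [2.0, -1.2, 22.7]
110 [0.0, -1.6, 30.1]
120 [-3.2, -1.9, 37.0]
125 [-5.3, -2.1, 40.3]
```

```bash
python3 -m crank '[{"tx":10.7,"ty":-0.5,"tz":0.6,"turn":0},{"tx":21.7,"ty":-1.1,"tz":4,"turn":0},{"tx":31.4,"ty":-1.7,"tz":10.2,"turn":0},{"tx":39.1,"ty":-2.3,"tz":18.7,"turn":0},{"tx":44.4,"ty":-2.9,"tz":28.8,"turn":0}]' >/dev/null; python3 -c "
from h import *
st()";  python3 -m crank '[{"tx":2.5,"ty":-0.6,"tz":11.2,"turn":0},{"tx":2,"ty":-1.2,"tz":22.7,"turn":0},{"tx":0,"ty":-1.6,"tz":30.1,"turn":0},{"tx":-3.2,"ty":-1.9,"tz":37,"turn":0},{"tx":-5.3,"ty":-2.1,"tz":40.3,"turn":0}]' >/dev/null; python3 -m crank '[{"tx":0,"ty":0,"tz":0,"turn":0},{"tx":0,"ty":0,"tz":0,"turn":0}]' >/dev/null; python3 -c "
from h import *
st()"
```

```text
t 30.8 vise [-110.6, -42.7, 77.9] F [-0.6  1.5  9. ] w 10.7 gf 53.9
t 31.68 vise [-108.8, -44.9, 39.8] F [16.7 -0.3  0.3] w 9.7 gf 56.5
```

```bash
python3 -m crank '[{"tx":0,"ty":0,"tz":0,"turn":0},{"tx":0,"ty":0,"tz":0,"turn":0},{"tx":0,"ty":0,"tz":-40,"turn":0},{"tx":0,"ty":0,"tz":-95,"turn":0},{"tx":-30,"ty":0,"tz":-105,"turn":0}]' 40 >/dev/null; python3 -m crank '[{"tx":-42,"ty":0,"tz":0,"turn":0},{"tx":-42,"ty":0,"tz":0,"turn":0},{"tx":-42,"ty":0,"tz":0,"turn":0}]' >/dev/null; python3 -c "
from ball import *
ball(-108.5)"
```

```text
t 32.67 vise [-109.1, 36.4, 140.7] F [ 0.   0.5 -0.5] w 40.1 gf 0.0
wrist [(-65, 290), (105, 182), (95, 163), (-75, 22)]
   ball [-109.1   40.1   74.5] theta -72.7 r 42.0
   ball [-108.7  -42.6   49.8] theta 106.0 r 44.4
scene [(-75, 35), (105, 24), (-65, 16)]
   ball [-109.2   42.1   73.7] theta -74.4 r 43.7
   ball [-109.   -39.9   48.7] theta 108.5 r 42.1
```

```bash
python3 -m crank '[{"tx":-5.5,"ty":0,"tz":30,"turn":0},{"tx":-5.5,"ty":0,"tz":58,"turn":0},{"tx":-5.5,"ty":0,"tz":66,"turn":0},{"tx":-5.5,"ty":0,"tz":66,"turn":0},{"tx":-5.5,"ty":0,"tz":66,"turn":0}]' 36 >/dev/null; python3 -c "
from h import *
st();to(V(-108.8,42,75),2)"
```

```text
t 33.4 vise [-108.8, 40.9, 75.8] F [-0.2  0.7 -0.4] w 36.0 gf 0.0
shift [-1.1 -0.   0.8] yaw 2.1 turn 0.03
```

```bash
python3 -m crank '[{"tx":-1,"ty":0,"tz":1,"turn":0},{"tx":-1,"ty":0,"tz":1,"turn":0},{"tx":-1,"ty":0,"tz":1,"turn":0},{"tx":-1,"ty":0,"tz":1,"turn":0}]' 6 55 >/dev/null; python3 -c "
from h import *
st();tab(-73,[-60,-45,-30,-15,0]);tab(0,[15,30,45,60,75]);tab(75,[90,100,110,120])"
```

```text
t 33.9 vise [-109.0, 42.9, 73.9] F [ 0.4 -0.2 -0.1] w 10.7 gf 54.9
-60 [4.0, -0.5, -9.1]
-45 [11.0, -1.1, -18.2]
-30 [20.1, -1.7, -25.2]
-15 [30.7, -2.3, -29.6]
0 [42.1, -2.8, -31.1]
15 [11.4, -0.6, 1.5]
30 [22.0, -1.2, 5.9]
45 [31.1, -1.8, 12.9]
60 [38.1, -2.3, 22.0]
75 [42.5, -2.9, 32.6]
90 [1.5, -0.6, 11.4]
100 [0.8, -1.0, 19.0]
110 [-1.2, -1.4, 26.4]
120 [-4.4, -1.8, 33.4]
```

```bash
python3 -m crank '[{"tx":4,"ty":-0.5,"tz":-9.1,"turn":0},{"tx":11,"ty":-1.1,"tz":-18.2,"turn":0},{"tx":20.1,"ty":-1.7,"tz":-25.2,"turn":0},{"tx":30.7,"ty":-2.3,"tz":-29.6,"turn":0},{"tx":42.1,"ty":-2.8,"tz":-31.1,"turn":0}]' >/dev/null; python3 -m crank '[{"tx":0,"ty":0,"tz":0,"turn":0}]' >/dev/null; python3 -c "
from h import *
st();to(V(-106,0,106),2)"
```

```text
t 34.65 vise [-106.0, 1.6, 103.3] F [ -2.4  -1.8 -15.8] w 10.3 gf 56.3
shift [ 1.6 -0.  -2.7] yaw 2.1 turn 0.02
```

```bash
python3 -m crank '[{"tx":11.4,"ty":-0.6,"tz":3,"turn":0},{"tx":22,"ty":-1.2,"tz":7.4,"turn":0},{"tx":31.1,"ty":-1.8,"tz":14.4,"turn":0},{"tx":38.1,"ty":-2.3,"tz":23.5,"turn":0},{"tx":42.5,"ty":-2.9,"tz":34.1,"turn":0}]' >/dev/null; python3 -c "
from h import *
st()";  python3 -m crank '[{"tx":1.5,"ty":-0.6,"tz":11.4,"turn":0},{"tx":0.8,"ty":-1,"tz":19,"turn":0},{"tx":-1.2,"ty":-1.4,"tz":26.4,"turn":0},{"tx":-3,"ty":-1.8,"tz":33.4,"turn":0},{"tx":-3,"ty":-1.8,"tz":33.4,"turn":0}]' >/dev/null; python3 -c "
from h import *
st()"
```

```text
t 35.27 vise [-103.3, -43.5, 73.8] F [-6.7 -2.4  6.4] w 10.6 gf 54.2
t 35.9 vise [-101.9, -46.4, 42.7] F [ 6.5 -1.6  1.2] w 9.6 gf 57.1
```

```bash
python3 -m crank '[{"tx":0,"ty":0,"tz":0,"turn":0},{"tx":0,"ty":0,"tz":0,"turn":0},{"tx":0,"ty":0,"tz":-40,"turn":0},{"tx":0,"ty":0,"tz":-95,"turn":0},{"tx":-30,"ty":0,"tz":-105,"turn":0}]' 40 >/dev/null; python3 -m crank '[{"tx":-48,"ty":0,"tz":0,"turn":0},{"tx":-48,"ty":0,"tz":0,"turn":0},{"tx":-48,"ty":0,"tz":0,"turn":0}]' >/dev/null; python3 -c "
from ball import *
ball(-102)"
```

```text
t 36.9 vise [-101.1, 38.2, 143.5] F [-0.6  1.3  0.3] w 39.7 gf 0.0
wrist [(95, 294), (-75, 159), (-65, 140), (105, 50)]
   ball [-102.  -42.   61.] theta 91.4 r 42.0
   ball [-102.5   41.1   71.8] theta -76.5 r 42.2
scene [(-75, 42), (95, 16), (105, 13), (-85, 8)]
   ball [-102.6   43.2   71.5] theta -77.6 r 44.3
   ball [-102.1  -40.    51.3] theta 104.9 r 41.4
```

```bash
python3 -m crank '[{"tx":-4.5,"ty":1,"tz":30,"turn":0},{"tx":-4.5,"ty":1,"tz":60,"turn":0},{"tx":-4.5,"ty":1,"tz":72,"turn":0},{"tx":-4.5,"ty":1,"tz":72,"turn":0},{"tx":-4.5,"ty":1,"tz":72,"turn":0}]' 36 >/dev/null; python3 -m crank '[{"tx":0,"ty":0,"tz":0,"turn":0},{"tx":0,"ty":0,"tz":0,"turn":0},{"tx":0,"ty":0,"tz":0,"turn":0},{"tx":0,"ty":0,"tz":0,"turn":0}]' 6 58 >/dev/null; python3 -c "
from h import *
st();tab(-77,[-65,-55,-45,-35]);tab(-35,[-27,-20,-13,-6])"
```

```text
t 38.12 vise [-102.1, 43.8, 70.5] F [0.3 0.9 0.5] w 10.5 gf 58.0
-65 [3.0, -0.5, -8.7]
-55 [6.8, -0.9, -15.3]
-45 [11.8, -1.2, -21.2]
-35 [17.6, -1.6, -26.1]
-27 [5.3, -0.3, -3.2]
-20 [10.2, -0.6, -5.3]
-13 [15.3, -0.9, -6.8]
-6 [20.6, -1.1, -7.7]
```

```bash
python3 -m crank '[{"tx":3,"ty":-0.5,"tz":-8.7,"turn":0},{"tx":6.8,"ty":-0.9,"tz":-15.3,"turn":0},{"tx":11.8,"ty":-1.2,"tz":-21.2,"turn":0},{"tx":17.6,"ty":-1.6,"tz":-26.1,"turn":0},{"tx":17.6,"ty":-1.6,"tz":-26.1,"turn":0}]' >/dev/null; python3 -c "
from h import *
st()";  python3 -m crank '[{"tx":2.5,"ty":-0.1,"tz":-1.6,"turn":0},{"tx":5.3,"ty":-0.3,"tz":-3.2,"turn":0},{"tx":5.3,"ty":-0.3,"tz":-3.2,"turn":0}]' >/dev/null; python3 -c "
from h import *
st()"
```

```text
t 38.75 vise [-100.3, 25.5, 96.4] F [  4.9  -2.  -13.9] w 10.8 gf 59.1
t 39.12 vise [-100.1, 21.4, 98.9] F [  5.4   0.5 -19.8] w 9.7 gf 55.3
```

```bash
python3 -m crank '[{"tx":3,"ty":-0.2,"tz":0.5,"turn":0},{"tx":6,"ty":-0.3,"tz":0,"turn":0},{"tx":9,"ty":-0.4,"tz":-1,"turn":0},{"tx":9,"ty":-0.4,"tz":-1,"turn":0}]' >/dev/null; python3 -c "
from h import *
st()";  python3 -m crank '[{"tx":3,"ty":0,"tz":-0.5,"turn":0},{"tx":6,"ty":0,"tz":-1,"turn":0},{"tx":6,"ty":0,"tz":-1,"turn":0}]' >/dev/null; python3 -c "
from h import *
st()"
```

```text
t 39.62 vise [-99.7, 12.9, 101.7] F [-5.   2.  -4.1] w 10.7 gf 58.3
t 40.0 vise [-99.4, 7.5, 102.6] F [-6.9  2.2 -3.2] w 10.7 gf 58.2
```

```bash
python3 -m crank '[{"tx":3,"ty":0,"tz":0,"turn":0},{"tx":6,"ty":0,"tz":0,"turn":0},{"tx":6,"ty":0,"tz":0,"turn":0}]' >/dev/null; python3 -c "
from h import *
st()";  python3 -m crank '[{"tx":3,"ty":0,"tz":0,"turn":0},{"tx":6,"ty":0,"tz":0,"turn":0},{"tx":6,"ty":0,"tz":0,"turn":0}]' >/dev/null; python3 -c "
from h import *
st()"
```

```text
t 40.38 vise [-99.2, 1.3, 102.9] F [-6.7  2.8 -1.6] w 10.7 gf 58.0
t 40.75 vise [-98.9, -4.2, 102.6] F [-6.9  2.9 -2.6] w 10.8 gf 58.0
```

```bash
python3 -m crank '[{"tx":3,"ty":0,"tz":0.2,"turn":0},{"tx":6,"ty":0,"tz":0.7,"turn":0},{"tx":9,"ty":-0.3,"tz":1.5,"turn":0},{"tx":9,"ty":-0.3,"tz":1.5,"turn":0}]' >/dev/null; python3 -c "
from h import *
st()";  python3 -m crank '[{"tx":3,"ty":-0.1,"tz":1.2,"turn":0},{"tx":6,"ty":-0.2,"tz":2.5,"turn":0},{"tx":9,"ty":-0.3,"tz":4,"turn":0},{"tx":9,"ty":-0.3,"tz":4,"turn":0}]' >/dev/null
python3 - <<'E'
from ball import *
ball(-99)
p,d=ctrl.get_image("scene");A=vv(cloud(cam("scene"),d))
k=(d>0)&(abs(A[...,0]-30)<25)&(abs(A[...,1])<25)&(A[...,2]>84)&(A[...,2]<137);P=A[k]
def f(a):
    u=np.array([a[2],a[3],1]);u/=np.linalg.norm(u);return np.linalg.norm(np.cross(P-[a[0],a[1],44],u),axis=1)-12.7
s=least_squares(f,[30,0,0,0],loss="soft_l1");print("foot",s.x[:2].round(1),"tilt",np.degrees(s.x[2:]).round(1),np.std(s.fun).round(2))
k=(d>0)&(abs(A[...,2]-77.5)<3)&(abs(A[...,1])<33)&(A[...,0]>-42)&(A[...,0]<28);print("jaw top vx",np.percentile(A[k][:,0],[1,2,50,95,98]).round(1))
E
```

```text
t 41.25 vise [-98.6, -12.6, 100.9] F [-9.5  3.4 -1.7] w 10.9 gf 58.0
t 41.75 vise [-98.2, -21.6, 97.4] F [-9.8  2.6  0.6] w 10.5 gf 57.9
wrist [(45, 337), (55, 192), (35, 99), (65, 70)]
   ball [-98.8 -32.5  93.7] theta 45.7 r 45.3
   ball [-98.8 -32.8  89.3] theta 50.3 r 42.7
scene [(15, 107), (-145, 48), (25, 40), (-155, 8), (45, 8), (35, 8)]
   ball [-98.3 -11.2 104.3] theta 14.9 r 43.8
   ball [-98.5  20.5  23.3] theta -152.2 r 43.8
foot [34.  -0.1] tilt [ 0.3 -0.4] 1.2
jaw top vx [-13.9 -13.6   3.9  21.9  24. ]
```

```bash
python3 -m crank '[{"tx":3,"ty":-0.1,"tz":1.8,"turn":0},{"tx":6,"ty":-0.2,"tz":3.8,"turn":0},{"tx":8.5,"ty":-0.3,"tz":6,"turn":0},{"tx":8.5,"ty":-0.3,"tz":6,"turn":0}]' >/dev/null; python3 -c "
from h import *
st()";  python3 -m crank '[{"tx":2.5,"ty":-0.1,"tz":2.2,"turn":0},{"tx":5,"ty":-0.2,"tz":4.8,"turn":0},{"tx":7,"ty":-0.3,"tz":7.5,"turn":0},{"tx":7,"ty":-0.3,"tz":7.5,"turn":0}]' >/dev/null; python3 -c "
from h import *
st()"
```

```text
t 42.4 vise [-97.8, -30.0, 91.9] F [-10.9   3.2   3.4] w 10.6 gf 57.7
t 42.9 vise [-97.5, -37.4, 85.1] F [-11.1   3.7   6.5] w 10.3 gf 57.1
```

```bash
cat > post.py <<'E'
from ball import *
def post():
    p,d=ctrl.get_image("scene");A=vv(cloud(cam("scene"),d))
    k=(d>0)&(abs(A[...,0]-30)<25)&(abs(A[...,1])<25)&(A[...,2]>84)&(A[...,2]<137);P=A[k]
    def f(a):
        u=np.array([a[2],a[3],1]);u/=np.linalg.norm(u);return np.linalg.norm(np.cross(P-[a[0],a[1],44],u),axis=1)-12.7
    s=least_squares(f,[30,0,0,0],loss="soft_l1");print("foot",s.x[:2].round(1),"tilt",np.degrees(s.x[2:]).round(1),np.std(s.fun).round(2))
    k=(d>0)&(abs(A[...,2]-77.5)<2.5)&(A[...,0]>-42)&(A[...,0]<30)&(A[...,1]>15)&(A[...,1]<33);print("moving jaw top",np.percentile(A[k][:,0],[1,3,97,99]).round(1))
    k=(d>0)&(abs(A[...,2]-77.5)<2.5)&(A[...,0]>35)&(A[...,0]<90)&(A[...,1]>15)&(A[...,1]<33);print("fixed jaw top",np.percentile(A[k][:,0],[1,3,97,99]).round(1))
    return p
if __name__=="__main__":
    ball(-97.5);p=post();cv2.imwrite("pics/s9.png",cv2.resize(p[150:250,270:400,::-1],(780,600),interpolation=2))
E
python3 post.py
```

```text
t 42.9 vise [-97.5, -37.4, 85.1] F [-11.1   3.7   6.5] w 10.3 gf 57.1
wrist [(75, 206), (85, 97), (65, 75), (45, 48)]
   ball [-97.6 -48.4  74.9] theta 75.1 r 50.1
   ball [-97.8 -48.5  72.1] theta 78.2 r 49.5
scene [(45, 87), (35, 61), (-125, 53), (55, 16), (65, 7), (-135, 7)]
   ball [-96.7 -28.2  93.4] theta 41.9 r 42.2
   ball [-96.8 -27.1  96.7] theta 38.0 r 44.1
foot [34.9  0.3] tilt [-0.1 -0.7] 1.06
moving jaw top [-12.8 -12.5  21.   21.6]
fixed jaw top [44.1 45.1 78.1 78.5]
```

View pics/s9.png

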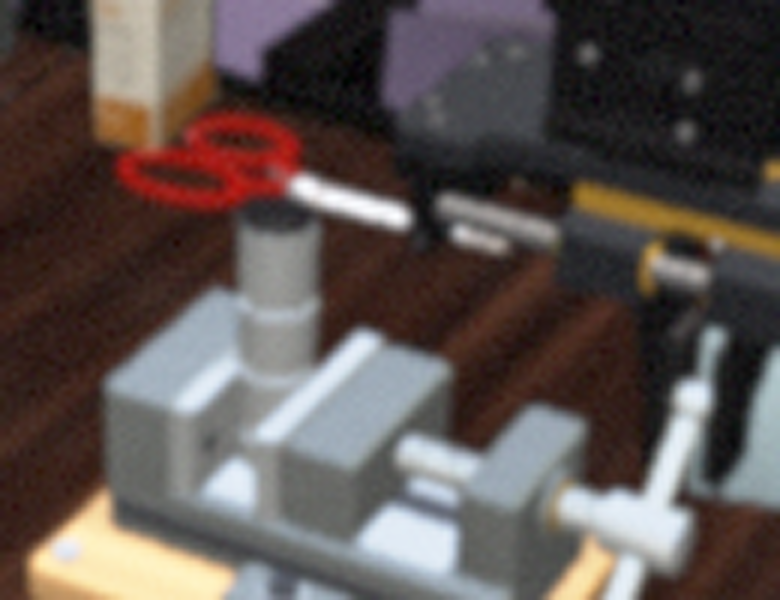

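The post is upright in the V-groove at (280,330) and the moving jaw face is against it. The handle force is rising (3 → 12 N), so I keep tightening.

```bash
python3 -m crank '[{"tx":1.4,"ty":-0.2,"tz":3,"turn":0},{"tx":2.6,"ty":-0.4,"tz":7,"turn":0},{"tx":3.4,"ty":-0.5,"tz":11,"turn":0},{"tx":3.4,"ty":-0.5,"tz":11,"turn":0}]' - 60 >/dev/null; python3 -c "
from h import *
st()";  python3 -m crank '[{"tx":0.5,"ty":-0.2,"tz":4,"turn":0},{"tx":0.5,"ty":-0.4,"tz":8,"turn":0},{"tx":0.5,"ty":-0.5,"tz":11,"turn":0},{"tx":0.5,"ty":-0.5,"tz":11,"turn":0}]' >/dev/null; python3 -c "
from h import *
st()"
```

```text
t 43.55 vise [-97.2, -43.8, 76.4] F [-8.9  3.  12.8] w 9.8 gf 58.9
t 44.05 vise [-97.0, -48.0, 67.9] F [-3.8  3.3 17.2] w 9.1 gf 63.8
```

```bash
python3 -m crank '[{"tx":0,"ty":0,"tz":0,"turn":0},{"tx":0,"ty":0,"tz":0,"turn":0},{"tx":0,"ty":0,"tz":-40,"turn":0},{"tx":0,"ty":0,"tz":-75,"turn":0},{"tx":0,"ty":0,"tz":-75,"turn":0}]' 36 >/dev/null; python3 -m crank '[{"tx":0,"ty":0,"tz":0,"turn":0},{"tx":0,"ty":0,"tz":0,"turn":0}]' >/dev/null; python3 -c "
from post import *
ball(-97);post()"
```

```text
t 44.92 vise [-97.8, -42.6, 134.5] F [-0.2 -0.2  0. ] w 35.8 gf 0.0
wrist [(15, 31)]
   ball [-98.5 -18.  102.9] theta 23.8 r 44.7
scene [(15, 50), (-155, 45), (-145, 8), (25, 7)]
   ball [-98.2 -15.4 101.6] theta 21.3 r 42.4
   ball [-98.8  16.6  21.6] theta -157.7 r 43.7
foot [34.2  0.1] tilt [ 0.1 -0.4] 1.16
moving jaw top [-13.8 -13.5  19.6  20.2]
fixed jaw top [44.6 44.9 77.3 77.6]
```

The handle eased back to about 562° (d ≈ 21.9 mm) on release, past first contact at about 514°. I'll retreat and check that it stays there and that the bystanders haven't moved.

```bash
python3 -m crank '[{"tx":-20,"ty":30,"tz":-40,"turn":0},{"tx":-40,"ty":70,"tz":-80,"turn":0},{"tx":-50,"ty":120,"tz":-100,"turn":0},{"tx":-50,"ty":150,"tz":-100,"turn":0},{"tx":-50,"ty":150,"tz":-100,"turn":0}]' >/dev/null; python3 -m crank '[{"tx":0,"ty":0,"tz":0,"turn":0},{"tx":0,"ty":0,"tz":0,"turn":0},{"tx":0,"ty":0,"tz":0,"turn":0}]' >/dev/null; python3 -c "
from post import *
ball(-98);post()
ctrl.get_image('top')
for c in('top','scene'):
  for q in('post_short','vial_a','carton','offcut'): print(c,q,[(np.round(r['xyz'],3).tolist(),round(r['confidence'],2)) for r in ctrl.mark_of(c,q)[:2]])
"
```

```text
t 46.08 vise [-246.4, 6.0, 235.6] F [1.1 0.5 0.3] w 35.6 gf 0.0
wrist [(25, 134), (15, 77), (-155, 50), (-165, 24)]
   ball [-99.1 -17.1 102.5] theta 22.9 r 44.0
   ball [-99.1 -17.1 102.5] theta 22.9 r 44.0
scene [(15, 48), (-155, 37), (-145, 15), (25, 7)]
   ball [-98.5 -15.3 101.3] theta 21.2 r 42.2
   ball [-98.6  17.   21.6] theta -157.2 r 43.8
foot [33.7  0. ] tilt [ 0.5 -0.5] 1.21
moving jaw top [-14.1 -13.6  19.1  19.7]
fixed jaw top [44.  44.4 77.7 78.2]
top post_short [([0.45, 0.248, 0.004], 0.39)]
top vial_a [([0.431, 0.169, 0.002], 0.52), ([0.51, 0.15, -0.001], 0.46)]
top carton [([0.703, -0.119, -0.001], 0.88)]
top offcut [([0.56, -0.012, 0.003], 0.61), ([0.451, -0.137, -0.001], 0.39)]
scene post_short [([0.448, 0.247, 0.003], 0.53)]
scene vial_a [([0.426, 0.17, 0.004], 0.92), ([0.505, 0.154, -0.0], 0.68)]
scene carton [([0.699, -0.122, 0.0], 0.59)]
scene offcut [([0.448, -0.14, -0.005], 0.69)]
```

```bash
python3 -c "
from bench import ctrl
print(ctrl.close_job())"
```

```text
the job is handed in; nothing more can be done
None
```

The job is handed in at about 46 s: the offcut is off the bed onto the worktop, the long post stands upright in the V-groove with the moving jaw tight on it, and the short post, vials and carton are where they were. The post tipped on the fixed jaw and was straightened, and the handle eased back slightly on release, then held still. Tightness is judged from the rising handle force, not a pull on the post.

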